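# Unload the sample chamber and leave it airing

## Robot

A 6-joint arm with a two-finger parallel gripper is mounted at the origin on the work surface. World frame = base frame: x ahead of the robot, y to its left, z up, the work surface at z = 0. Lengths are in mm, angles in degrees, forces in N, time in s.
With the tool pointing down it reaches from about 350 to 850 mm from the base axis. Payload 8.1 kg.
Tool frame: the origin (TCP) lies midway between the tips of the shut fingers; the grasp point (between the pads) lies 19 mm behind it; z points along the fingers, x is the direction in which the jaws open and shut, and the axes are right-handed (so a half turn about z gives the same grasp; the last joint's range is limited). The gripper opens to 85 mm and grips with 20 to 120 N. Pads are 22 mm wide; open, the fingers measure 114 mm over their backs; the gripper's body (76 mm by 85 mm) begins 54 mm behind the grasp point. The pads swing forward as they close: fully open they stand 13 mm farther back than shut.
Start: joints at [66.039, 7.471, 85.268, -0, 87.261, -4.893], TCP at [195.993, 567.091, 231.292] pointing down, gripper open.
Joint ranges: [-169.43, 169.43], [-51.17, 129.36], [1.28, 143.12], [-76.62, 256.62], [0, 156.53], [-152.29, 152.29]. Speed limits (degrees/s): [136.94, 136.94, 159.86, 180, 180, 180].

## Interface

Orientations are given as [roll, pitch, yaw] about the fixed x, y, z axes, in that order (R = Rz(yaw) Ry(pitch) Rx(roll)).
In Python, from bench import monitor, cams, r gives the robot as it stands.
- The arm moves only by the tool jog_arm, never from a script. Its arguments are lists of equal length, an entry for each row: "offset": the shift along the tool's x, y, z in mm, a list of three; "delta_rot": the turn, a rotation vector about the tool's x, y, z in degrees, a list of three; "jaw": the opening in per cent of the stroke, from 0 (shut) to 100 (fully open). In form: {"offset": [[x, y, z], ...], "delta_rot": [[rx, ry, rz], ...], "jaw": [jaw, ...]}. A call has 1 to 20 rows; each row shifts and turns the pose as measured when the row begins, along the tool's axes as they then stand; what a row does not reach is not made up. A row lasts 1/10 s, in which the tool goes at most 50 mm and 8.59 degrees, less where a joint would pass 70% of its speed; a pose out of reach is approached as far as the arm can. A call is refused whole if a number of a shift passes 50 or a number of a turn 8.59, either way. A call with a gripper value outside its range is refused whole. The fingers move at their own pace and stop on an object; "newtons" is the grip in N (left out, the last holds). Time passes only in rows, so rows that do not move let the fingers close. It gives the time, the measured TCP pose, the force and the opening at its end, in the units of the state.
- monitor.sense(): the state, without advancing time (a new reading comes with each control period).
- cams.snapshot(name): name is "scene" or "side" or "wrist"; returns (picture, depth): 384x512x3 uint8, red, green, blue; 384x512 float32, mm along the optical axis (not along the pixel's ray), 0 where there is no reading.
- cams.camera_model(name): a dict with "K" (3x3 intrinsics, pixels), "k1" (the pictures are not rectified: a ray, as slopes to the right and down, at radius r is drawn at 1 + k1 r^2 times it, then the intrinsics apply), "camera_from_world" (4x4, takes a point from world to camera coordinates). Camera axes: x right, y down, z forward; pixel columns grow to the right and rows downward; lengths in mm; the calibration is good to about 2 mm. A picture is of the moment at which its call begins: read the wrist's pose just before it. camera_model takes no time and is no camera call; for the wrist camera it gives the pose at the moment of the call.
- r.hand_in(): hands the job in, once; it reports no verdict.
The state is a dict: "time": time; "joint_pos": joint angles; "qd": joint speeds; "joint_efforts": joint torques, N m; "tool_pos": TCP position; "tcp_rot": TCP orientation; "ft_force": force on the tool from outside, world axes, zero at the start; "wrist_torque": the same for the moment, N m; "finger_gap": finger opening in mm.
Only numpy, scipy, OpenCV 4.12 (cv2) and the standard library are available. Lean on these libraries where they do the work, as an engineer would, in place of code of your own. Each camera call takes 0.05 s, during which the arm holds its last target.

## Task

First raise the sample chamber's lid past its balance point, so that its struts hold it fully open, and leave it open. Then move every jar from the chamber into the yellow tray, each standing upright on the tray's floor, and turn the vent knob on the side deck until its pointed end points at the white index mark; with the knob set, turn the lock ring beneath it clockwise until tight, the knob staying on the mark. The jars may be moved before or after the vent is set; leave the bottle, beaker and mouse undisturbed.

Things in the scene. Friction and masses are not known exactly. Their poses are not given: they have to be found in the camera images.
- chamber: White bench sample chamber, fixed. x runs from its front (robot side) to its hinge side, y to the side deck. Origin on the table. Box: x -100 to 130, y -125 to 125 mm, walls 6 mm, floor 44 mm and rim 62 mm up; inside, a solid rear ledge fills x 68 to 130, 58 mm up. Side deck: y 125 to 285, x -100 to 100 mm, top 30 mm up. Gas struts outside both side walls reach y = 139 and -139 mm.
- lid (a joint): Lid angle: 0 shut, grows as the front edge rises, stop at 1.6 (about upright). 0.9 kg, Shallow hood 230 mm deep, 250 wide, 48 tall, clear window; two gas struts carry most of it. Let go below about 0.65 rad it sinks shut; beyond about 0.8 the struts push it on by themselves, slowly (2 to 5 s), to the stop and hold it. Lifting takes 1 to 4 N at the handle.
- lid_handle (a point): Middle of the lid's handle: round steel bar, 14 mm diameter, 120 mm long, parallel to the hinge (its y axis), 40 mm in front of the lid's front edge on a stand-off at each end, 33 mm clear gap between bar and edge. With the lid shut it is 74 mm above the table, nothing under it. Its axes turn with the lid (x towards the hinge when shut).
- lid_hinge (a point): Point on the lid's hinge axis, midway along it, at the chamber's far rim; the handle bar is 270 mm from the axis. y lies along the hinge axis.
- knob (a joint): Angle of the vent knob, 0 to 2.5, growing clockwise seen from above; it stays where it is left (0.04 N m of friction). It starts short of the index mark, which always lies further clockwise, 0.4 to 1.5 rad away.
- knob_grip (a point): On the knob's axis, 8 mm below the knob's top, 27 mm above the lock ring's top face: where to pinch. The knob is a black upright bar 16 mm wide, 42 mm long (plus a point), 32 mm tall, over the lock ring on the side deck. x along the bar towards its pointed end, z up; turns with the knob.
- knob_tip (a point): Pointed end of the knob, 28 mm from its axis, on its top face, marked by a white line. Its axes turn as those of knob_grip.
- index: White raised index mark for the vent setting on the side deck, fixed: a bar 26 by 7 by 8 mm lying radially, 40 to 66 mm from the knob's axis. Origin: on the knob's axis at the deck's top; its x axis points from the knob's axis along the mark. The knob is set when its pointed end points along this x axis.
- ring (a joint): Angle of the lock ring, 0 (loose) to 1.2 (tight, at its stop), growing clockwise seen from above; it stays where it is left (0.08 N m of friction). It turns independently of the knob.
- ring_grip (a point): On the lock ring's axis, 14 mm above its underside, 42 mm above the deck: where to grip across it. A knurled aluminium collar, 60 mm diameter, 24 mm tall, under the knob on the same axis; the knob's top is 45 mm above this point. x points to the ring's single lug, z up; turns with the ring.
- ring_lug (a point): Outer part of the ring's single lug, 40 mm from the axis at mid height; the lug is 14 mm wide, 18 mm tall and ends 45 mm from the axis. When tight it stands by a thin steel post on the deck.
- tray: Yellow plastic tray, open on top, fixed to the table: 210 (x) by 230 (y) by 22 mm, walls and floor 4 mm. Origin: centre of its underside.
- jar0: Squat white plastic sample jar with a screw cap, 56 mm diameter, 50 mm tall (cap of 55 mm diameter over the top 14 mm), 0.07 to 0.14 kg. Origin: centre of its underside, z along its axis. Stands upright in the chamber at the start; may be absent (3 or 4 jars are there).
- jar1: Squat white plastic sample jar with a screw cap, 56 mm diameter, 50 mm tall (cap of 55 mm diameter over the top 14 mm), 0.07 to 0.14 kg. Origin: centre of its underside, z along its axis. Stands upright in the chamber at the start; may be absent (3 or 4 jars are there).
- jar2: Squat white plastic sample jar with a screw cap, 56 mm diameter, 50 mm tall (cap of 55 mm diameter over the top 14 mm), 0.07 to 0.14 kg. Origin: centre of its underside, z along its axis. Stands upright in the chamber at the start; may be absent (3 or 4 jars are there).
- jar3: Squat white plastic sample jar with a screw cap, 56 mm diameter, 50 mm tall (cap of 55 mm diameter over the top 14 mm), 0.07 to 0.14 kg. Origin: centre of its underside, z along its axis. Stands upright in the chamber at the start; may be absent (3 or 4 jars are there).
- wash_bottle: Bystander: closed white plastic bottle, 72 mm diameter, 170 mm tall, origin under its centre.
- beaker: Bystander: glass beaker, 90 mm rim diameter, 100 mm tall, origin under its centre.
- mouse: Bystander: computer mouse, 110 by 62 by 24 mm, origin under its centre.

How it is judged:
By the outcome, as a careful person would: the job done as asked, in the order asked, and still so for the second after the job is handed in, with the robot touching nothing.
Of jar0, jar1, jar2, jar3 only 3 to 4 are there at a start; the rules pass over those that are not, and their reading is None.
At some moment in a run one of jar0, jar1, jar2, jar3 may be knocked a few centimetres aside while the robot is not near it.
It also fails if it takes over 210 s, if anything falls off the work surface, if the arm or the gripper's body presses on something with over 40 N, if the wrist force passes 120 N, or if a joint passes its speed limit or range.

## Working session

There is one attempt and no reset: what is moved stays moved. The work goes in short steps, Python scripts to look and compute and a tool call to move; the robot and the scene stay as the last step left them, time stands still between calls to the robot, and variables do not carry over. Pictures are saved under pics/ and viewed, and the job is handed in when it is done.

Besides the shell and the picture viewer there is one more tool, called after "Call:" as a command line: name --argument value ..., lists and objects as JSON in quotes. jog_arm: Moves the arm, as the interface text tells. Its arguments: {"type":"object","properties":{"offset":{"type":"array","items":{"type":"array","items":{"type":"number"}}},"delta_rot":{"type":"array","items":{"type":"array","items":{"type":"number"}}},"jaw":{"type":"array","items":{"type":"number"}},"newtons":{"type":"number"}},"required":["offset","delta_rot","jaw"]}

```bash
ls; mkdir -p pics
cat > h.py <<'E'
import numpy as np, cv2
from bench import monitor, cams, r
def snap(n,f=None):
    m=cams.camera_model(n); p,d=cams.snapshot(n)
    np.savez('%s.npz'%n,p=p,d=d,K=m['K'],k1=m['k1'],T=m['camera_from_world'])
    if f: cv2.imwrite('pics/'+f,p[:,:,::-1])
    return p,d,m
def load(n):
    z=np.load('%s.npz'%n); return z['p'],z['d'],dict(K=z['K'],k1=float(z['k1']),camera_from_world=z['T'])
def cloud(d,m):
    K=np.array(m['K']);k1=m['k1']
    v,u=np.mgrid[0:d.shape[0],0:d.shape[1]]
    pts=np.stack([u.ravel(),v.ravel()],1).astype(float)
    xy=cv2.undistortPoints(pts.reshape(-1,1,2),K,np.array([k1,0,0,0.])).reshape(-1,2)
    z=d.ravel()
    P=np.stack([xy[:,0]*z,xy[:,1]*z,z],1)
    T=np.linalg.inv(np.array(m['camera_from_world']))
    W=P@T[:3,:3].T+T[:3,3]
    W[z<=0]=np.nan
    return W.reshape(d.shape+(3,))
def proj(W,m):
    T=np.array(m['camera_from_world'])
    W=np.atleast_2d(W).astype(float)
    P=W@T[:3,:3].T+T[:3,3]
    q,_=cv2.projectPoints(P,np.zeros(3),np.zeros(3),np.array(m['K']),np.array([m['k1'],0,0,0.]))
    return q.reshape(-1,2)
def ray(u,v,m,z):
    "pixel to world at height z"
    xy=cv2.undistortPoints(np.array([[[u,v]]],float),np.array(m['K']),np.array([m['k1'],0,0,0.])).reshape(2)
    T=np.linalg.inv(np.array(m['camera_from_world']))
    dr=T[:3,:3]@np.array([xy[0],xy[1],1]); o=T[:3,3]
    return o+dr*(z-o[2])/dr[2]
E
python3 - <<'E'
from h import *
np.set_printoptions(precision=3,suppress=True)
s=monitor.sense()
print(s)
for n in ['scene','side','wrist']:
    p,d,m=snap(n,n+'0.png'); print(n,m)
E
```

```text
pics
{'time': 0.0, 'joint_pos': array([66.039,  7.515, 85.329,  0.001, 87.263, -4.89 ]), 'qd': array([-0.002, -0.044, -0.039, -0.068,  0.068,  0.064]), 'joint_efforts': array([  0.   , -56.938, -50.057,   0.   ,   0.014,  -0.   ]), 'tool_pos': array([195.755, 566.575, 230.239]), 'tcp_rot': array([-179.99 ,    0.108,   70.929]), 'ft_force': array([-0.365, -0.133, -0.309]), 'wrist_torque': array([ 0.033,  0.025, -0.034]), 'finger_gap': 85.35446964381056}
scene {'K': array([[395.906,   0.   , 251.003],
       [  0.   , 395.906, 190.093],
       [  0.   ,   0.   ,   1.   ]]), 'k1': -0.10035895438907877, 'camera_from_world': array([[   0.29 ,    0.957,   -0.021, -246.294],
       [   0.564,   -0.188,   -0.804, -178.269],
       [  -0.773,    0.221,   -0.594, 1623.195],
       [   0.   ,    0.   ,    0.   ,    1.   ]])}
side {'K': array([[393.899,   0.   , 254.61 ],
       [  0.   , 393.899, 195.562],
       [  0.   ,   0.   ,   1.   ]]), 'k1': -0.1305466586971678, 'camera_from_world': array([[   0.948,   -0.318,   -0.007, -450.089],
       [  -0.219,   -0.636,   -0.74 ,  260.029],
       [   0.231,    0.703,   -0.673, 1157.354],
       [   0.   ,    0.   ,    0.   ,    1.   ]])}
wrist {'K': array([[322.097,   0.   , 255.055],
       [  0.   , 322.097, 194.895],
       [  0.   ,   0.   ,   1.   ]]), 'k1': -0.0871484645033358, 'camera_from_world': array([[   0.329,    0.944,   -0.002, -599.298],
       [   0.912,   -0.317,    0.26 ,  -32.38 ],
       [   0.245,   -0.087,   -0.966,  377.866],
       [   0.   ,    0.   ,    0.   ,    1.   ]])}
```

View pics/scene0.png

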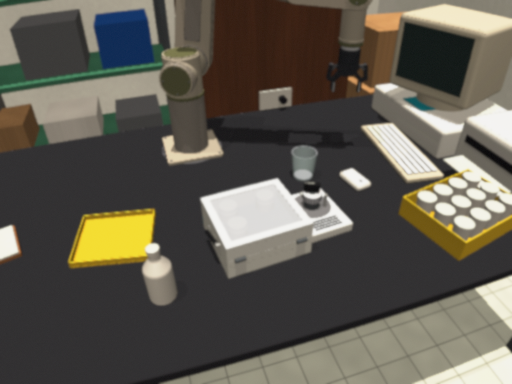

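View pics/side0.png

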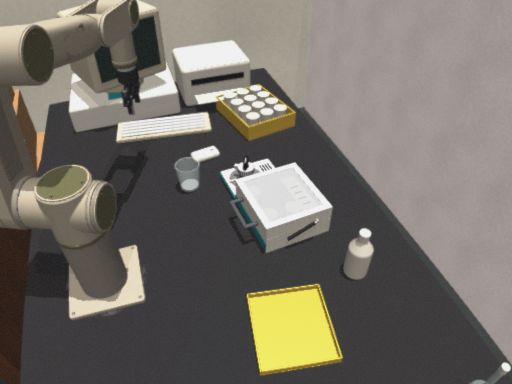

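View pics/wrist0.png

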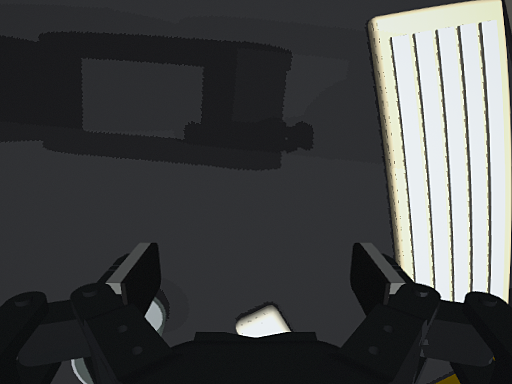

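Run:
```python
from h import *
np.set_printoptions(precision=1,suppress=True)
for n in ['scene','side']:
    p,d,m=load(n); W=cloud(d,m)
    print(n, (d==0).mean())
    # tray yellow
    hsv=cv2.cvtColor(p,cv2.COLOR_RGB2HSV)
    x,y,z=W[...,0],W[...,1],W[...,2]
    ye=(hsv[...,0]>22)&(hsv[...,0]<35)&(hsv[...,1]>150)&(y<-50)&(x>0)
    q=W[ye]; print('tray n',len(q),np.nanmedian(q,0),'z',np.nanpercentile(q[:,2],[5,50,95]))
    c=q[:,:2][~np.isnan(q[:,0])].astype(np.float32); print(cv2.minAreaRect(c))
    # lid: z 95..125
    s=(z>95)&(z<125)&(x>300)&(x<800)&(y>-150)&(y<250)
    k,l,st,ce=cv2.connectedComponentsWithStats(s.astype(np.uint8))
    for i in range(1,k):
        if st[i,4]>300:
            q=W[l==i]; print(st[i],q.mean(0),cv2.minAreaRect(q[:,:2].astype(np.float32)),np.percentile(q[:,2],[5,50,95]))
    # height map
H=np.zeros((450,700,3),np.uint8)
for n in ['scene','side']:
    p,d,m=load(n); W=cloud(d,m)
    ok=(W[...,2]>-20)&(W[...,2]<250)
    for w,c in zip(W[ok],p[ok]):
        i=int((w[0]-250)/1);j=int((w[1]+400))
        if 0<=i<450 and 0<=j<700: H[449-i,699-j]=c[::-1]
cv2.imwrite('pics/top0.png',H)
```

```text
scene 0.0037892659505208335
tray n 3435 [ 467.2 -321.9    3.7] z [ 0.5  3.7 20.6]
((456.80718994140625, -322.88037109375), (247.1456756591797, 248.62022399902344), 79.07260131835938)
[ 201  179  112   74 4950] [614.4  83.4 107.3] ((600.3231811523438, 87.74237060546875), (234.6603546142578, 250.09486389160156), 5.346628189086914) [103.5 107.5 110.3]
side 0.0040130615234375
tray n 3925 [ 488.4 -285.2    6.4] z [ 3.1  6.4 23.5]
((475.1123352050781, -314.93206787109375), (237.45623779296875, 216.7399444580078), 80.32701873779297)
[ 235  163   98   71 4035] [593.7  73.1 111.3] ((598.2198486328125, 87.92577362060547), (233.79420471191406, 257.9578552246094), 5.217066287994385) [104.2 111.8 115.1]
```

View pics/top0.png

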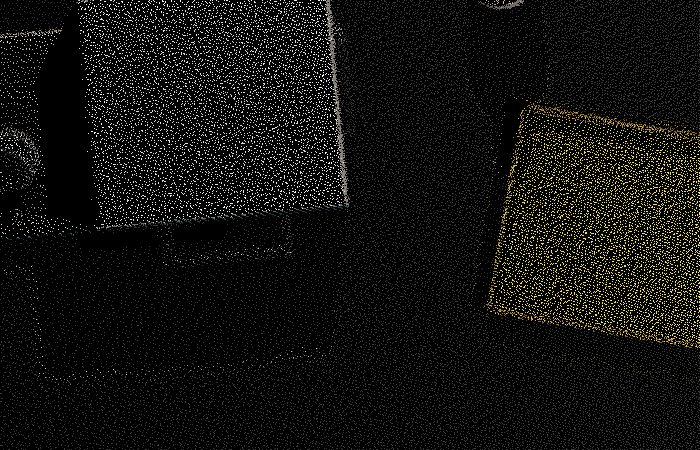

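```bash
cat >> h.py <<'E'
from scipy.spatial.transform import Rotation as Ro
YAW=np.radians(5.3); LC=np.array([599.3,87.8])
CO=LC-15*np.array([np.cos(YAW),np.sin(YAW)])
def C(x,y,z):
    c,s=np.cos(YAW),np.sin(YAW); return np.array([CO[0]+c*x-s*y,CO[1]+s*x+c*y,z])
def Rt(rpy): return Ro.from_euler('xyz',rpy,degrees=True)
def plan(goal,rpy,N=None,vmax=45,wmax=8.5,start=None):
    "rows of constant body twist to goal"
    if start is None:
        s=monitor.sense(); p0,R0=s['tool_pos'],Rt(s['tcp_rot'])
    else: p0,R0=np.array(start[0],float),Rt(start[1])
    R1=Rt(rpy); A=(R0.inv()*R1).as_rotvec(); p=R0.inv().apply(np.array(goal,float)-p0)
    if N is None: N=int(max(1,np.ceil(np.degrees(np.linalg.norm(A))/wmax),np.ceil(np.linalg.norm(p)/vmax)))
    while True:
        w=Ro.from_rotvec(A/N); S=sum((Ro.from_rotvec(A*k/N).as_matrix() for k in range(N)),np.zeros((3,3)))
        v=np.linalg.solve(S,p)
        if np.linalg.norm(v)<=vmax+4: break
        N+=1
    print('N',N,'off',np.round(v,1),'rot',np.round(np.degrees(A/N),2))
    return N,v,A/N
E
python3 - <<'E'
from h import *
np.set_printoptions(precision=1,suppress=True)
for n in ['side','scene']:
    p,d,m=load(n); im=p[:,:,::-1].copy()
    im=cv2.resize(im,None,fx=4,fy=4,interpolation=cv2.INTER_CUBIC)
    def L(a,b,c):
        q=proj(np.array([a,b]),m); cv2.line(im,*[tuple(int(round(4*(v+.5))) for v in w) for w in q],c,1,cv2.LINE_AA)
    L(C(-140,-60,74),C(-140,60,74),(0,0,255))
    for a,b in [((-100,-125),(130,-125)),((130,-125),(130,125)),((130,125),(-100,125)),((-100,125),(-100,-125))]:
        L(C(*a,110),C(*b,110),(0,255,0)); L(C(*a,0),C(*b,0),(255,0,255))
    for a,b in [((-100,125),(-100,285)),((-100,285),(100,285)),((100,285),(100,125))]: L(C(*a,30),C(*b,30),(255,255,0))
    q=proj(C(15,60,60),m)[0]*4; u,v=int(q[0])-380,int(q[1])-300
    cv2.imwrite('pics/ov_%s.png'%n,im[max(v,0):v+600,max(u,0):u+760])
print(C(-140,0,74),C(130,0,62))
E
```

```text
[445.   73.5  74. ] [713.8  98.4  62. ]
```

View pics/ov_side.png

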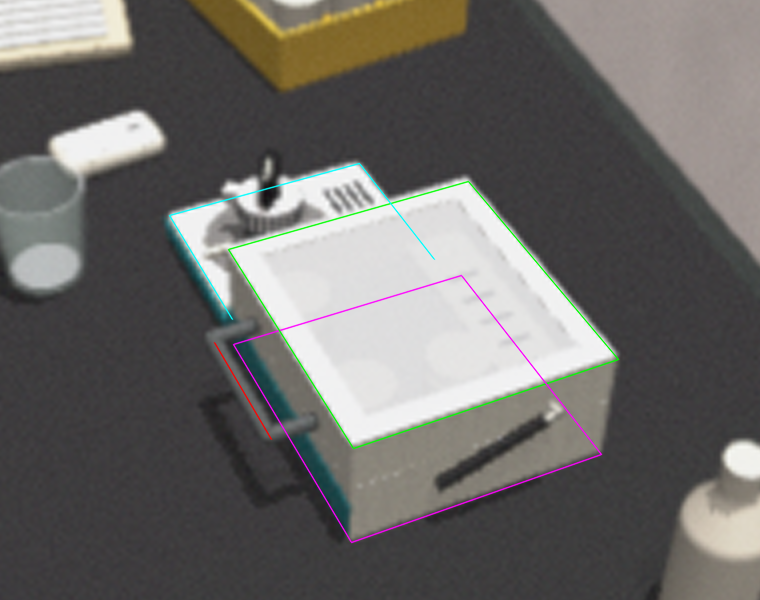

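View pics/ov_scene.png

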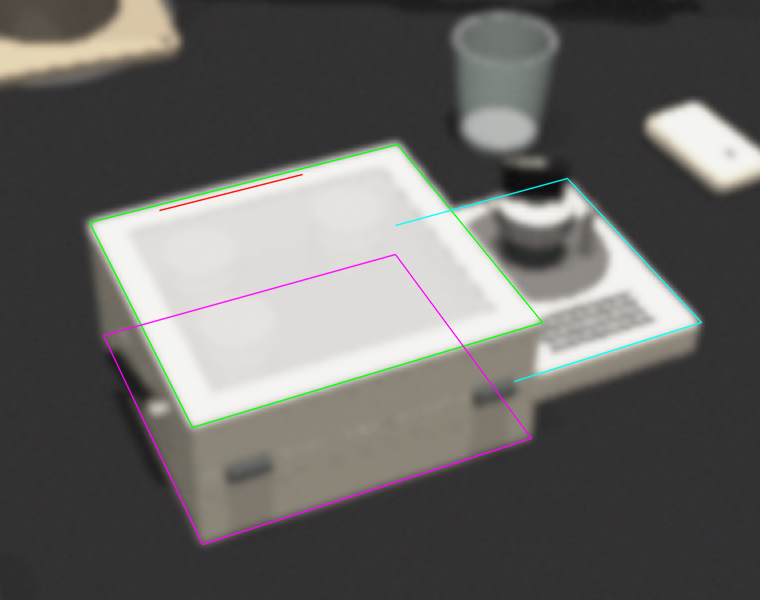

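Run:
```python
from h import *
h=C(-140,0,74); R=Rt([180,-45,5.3]); z=R.apply([0,0,1])
print(z, h+(19-100)*z)
plan(h-81*z,[180,-45,5.3])
```

```text
[ 0.70408369  0.06531587 -0.70710678] [387.93189319  68.19197358 131.27564928]
N 13 off [-17.8  39.4   5. ] rot [-1.98  3.07  4.78]
```

Run:
```python
from h import *
plan([390,68,230],[180,-45,5.3],N=14)
p,d,m=load('side');W=cloud(d,m);print(W[165:185:5,175:200:6].reshape(-1,3).round())
```

```text
N 14 off [-13.8  37.8  -2. ] rot [-1.83  2.85  4.44]
[[294. 359. 104.]
 [317. 383.  81.]
 [340. 386.  72.]
 [361. 384.  69.]
 [395. 462.   3.]
 [297. 459.   5.]
 [314. 383.  58.]
 [337. 384.  51.]
 [350. 315. 100.]
 [389. 434.  -0.]
 [292. 433.   2.]
 [307. 324.  82.]
 [326. 310.  87.]
 [348. 313.  79.]
 [381. 397.   5.]
 [287. 398.   5.]
 [304. 324.  59.]
 [324. 312.  63.]
 [346. 317.  53.]
 [371. 346.  23.]]
```

Call:
jog_arm --offset '[[-13.8,37.8,-2],[-13.8,37.8,-2],[-13.8,37.8,-2],[-13.8,37.8,-2],[-13.8,37.8,-2],[-13.8,37.8,-2],[-13.8,37.8,-2],[-13.8,37.8,-2],[-13.8,37.8,-2],[-13.8,37.8,-2],[-13.8,37.8,-2],[-13.8,37.8,-2],[-13.8,37.8,-2],[-13.8,37.8,-2]]' --delta_rot '[[-1.83,2.85,4.44],[-1.83,2.85,4.44],[-1.83,2.85,4.44],[-1.83,2.85,4.44],[-1.83,2.85,4.44],[-1.83,2.85,4.44],[-1.83,2.85,4.44],[-1.83,2.85,4.44],[-1.83,2.85,4.44],[-1.83,2.85,4.44],[-1.83,2.85,4.44],[-1.83,2.85,4.44],[-1.83,2.85,4.44],[-1.83,2.85,4.44]]' --jaw '[40,40,40,40,40,40,40,40,40,40,40,40,40,40]' --newtons 30

```text
time: 1.55
tool_pos: [484.1, 113.4, 213.7]
tcp_rot: [177.0, -41.2, 3.3]
ft_force: [0.1, -1.1, -0.0]
finger_gap: 34.3
```

Run:
```python
from h import *
np.set_printoptions(precision=1,suppress=True)
s=monitor.sense(); print(s)
h=C(-140,0,74); z=Rt([180,-45,5.3]).apply([0,0,1])
plan(h-61*z,[180,-45,5.3])
```

```text
{'time': 1.55, 'joint_pos': array([ 15.1, -51.1, 141.2, -13.9,  50.7,  17.9]), 'qd': array([-33.1,   0.1,  18.4, -15.3, -37. ,  34. ]), 'joint_efforts': array([  3.7, -14.1, -56. ,  -0.7,  -2.9,  -1.4]), 'tool_pos': array([484.1, 113.4, 213.7]), 'tcp_rot': array([177. , -41.2,   3.3]), 'ft_force': array([ 0.1, -1.1, -0. ]), 'wrist_torque': array([-0. ,  0.3,  0.1]), 'finger_gap': 34.34878229677088}
N 3 off [-42.6  12.5   5.1] rot [ 1.5  1.3 -0.4]
```

Run:
```python
from h import *
plan([430,72,200],[180,-15,5.3],N=5)
```

```text
N 5 off [-11.3   7.6  -3.2] rot [ 0.78 -5.23 -0.49]
```

Call:
jog_arm --offset '[[-11.3,7.6,-3.2],[-11.3,7.6,-3.2],[-11.3,7.6,-3.2],[-11.3,7.6,-3.2],[-11.3,7.6,-3.2],[0,0,0]]' --delta_rot '[[0.78,-5.23,-0.49],[0.78,-5.23,-0.49],[0.78,-5.23,-0.49],[0.78,-5.23,-0.49],[0.78,-5.23,-0.49],[0,0,0]]' --jaw '[30,30,30,30,30,30]'

```text
time: 2.15
tool_pos: [424.5, 67.4, 192.3]
tcp_rot: [-179.8, -13.6, 5.0]
ft_force: [0.5, 0.8, -0.0]
finger_gap: 25.8
```

Run:
```python
from h import *
np.set_printoptions(precision=1,suppress=True)
s=monitor.sense(); print(s['joint_pos'],s['tool_pos'],s['tcp_rot'])
h=C(-140,0,74); z=Rt([180,-15,5.3]).apply([0,0,1])
print(h-31*z); plan(h-31*z,[180,-15,5.3])
p,d,m=snap('wrist','w1.png'); W=cloud(d,m)
# handle cloud
s=(W[...,2]>60)&(W[...,2]<95)&(abs(W[...,0]-440)<30)&(abs(W[...,1]-73)<45)
q=W[s]; print(len(q),np.percentile(q,[2,50,98],axis=0))
```

```text
[  1.2 -34.9 126.2   1.1  75.2  -4. ] [424.5  67.4 192.3] [-179.8  -13.6    5. ]
[437.   72.7 103.9]
N 2 off [-4.4 -2.  44.5] rot [-0.1  0.7 -0.1]
1794 [[434.1  30.2  74.3]
 [442.4  76.5  79.6]
 [451.6 116.4  81.6]]
```

View pics/w1.png

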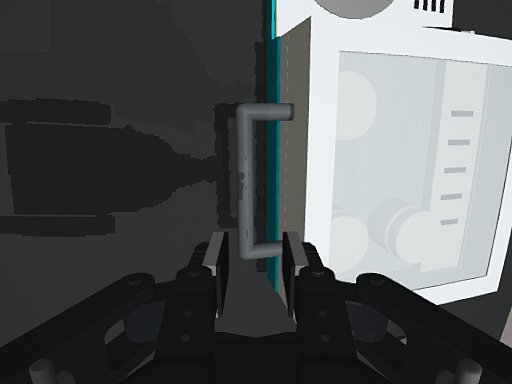

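Run:
```python
from h import *
np.set_printoptions(precision=1,suppress=True)
p,d,m=load('wrist'); W=cloud(d,m)
for v in range(95,270,10):
    w=W[v,225:300]; s=(w[:,2]>60)&(w[:,2]<95)&(w[:,0]<465); 
    if s.any(): q=w[s]; print(v,q[:,1].mean(),q[:,0].min(),q[:,0].max(),q[:,2].max())
```

```text
105 138.8703190277345 433.2403149082208 464.60949033448287 80.32304375300657
115 131.1470813500745 431.74174659721194 464.52866710628905 81.81014344267064
125 122.63692374993113 432.3104642977327 444.4007285104498 81.14600630846766
135 114.9439275787795 433.0004029350819 446.6385350267675 81.52445203602954
145 107.08277579451892 434.0228590634229 446.8971722241564 81.21047380000272
155 99.1524621159713 435.077682027094 448.2291013487112 81.41932144464747
165 91.1060279859015 435.4775430209738 448.26560770971116 81.5834340930223
175 82.92832842321519 436.2228811363429 449.1948005291366 81.32234474831176
185 74.62883582288401 436.99307611845273 449.75830455867106 81.29283529475634
195 66.14434115630212 437.5351830480638 450.50963580467237 80.99526881996215
205 57.689019953141916 438.64358044509333 451.1666979361446 80.75065809099192
215 49.03750978292387 439.4333202722546 451.48446632248897 81.81291606154227
225 39.98457609829377 440.2070670122855 452.8516176448734 81.32378917393908
235 30.944163712283405 441.03302912355224 453.2749151964561 81.23972423400534
245 21.240141317883143 441.8129336638411 463.8846525140388 80.50945652945586
255 12.674040686586581 443.66549937614127 463.98332937210813 81.21114237561352
```

Run:
```python
from h import *
h=np.array([443.5,74,74]); z=Rt([180,-15,5.3]).apply([0,0,1])
plan(h-28*z,[180,-15,5.3],N=3)
plan(h+17*z,[180,-15,5.3],N=3,start=(h-28*z,[180,-15,5.3]))
```

```text
N 3 off [-3.5 -1.4 30.4] rot [-0.04  0.43 -0.1 ]
N 3 off [ 0.  0. 15.] rot [0. 0. 0.]
```

Call:
jog_arm --offset '[[-3.5,-1.4,30.4],[-3.5,-1.4,30.4],[-3.5,-1.4,30.4],[0,0,0]]' --delta_rot '[[0,0.43,-0.1],[0,0.43,-0.1],[0,0.43,-0.1],[0,0,0]]' --jaw '[30,30,30,30]'

```text
time: 2.6
tool_pos: [438.3, 75.1, 99.1]
tcp_rot: [-180.0, -15.8, 5.3]
ft_force: [-0.4, 0.7, 0.2]
finger_gap: 25.9
```

Run:
```python
from h import *
h=np.array([443.5,74,74]); z=Rt([180,-15,5.3]).apply([0,0,1])
plan(h+17*z,[180,-15,5.3],N=3)
```

```text
N 3 off [-0.7  0.5 14.2] rot [-0.01 -0.27 -0.01]
```

Call:
jog_arm --offset '[[-0.7,0.5,14.2],[-0.7,0.5,14.2],[-0.7,0.5,14.2],[0,0,0],[0,0,0],[0,0,0]]' --delta_rot '[[0,0,0],[0,0,0],[0,0,0],[0,0,0],[0,0,0],[0,0,0]]' --jaw '[30,30,30,30,0,0]' --newtons 30

```text
time: 3.2
tool_pos: [447.1, 76.7, 61.1]
tcp_rot: [179.9, -16.1, 5.5]
ft_force: [4.7, -1.9, -2.4]
finger_gap: 12.7
```

Run:
```python
from h import *
np.set_printoptions(precision=1,suppress=True)
s=monitor.sense(); print(s['joint_pos'],s['tool_pos'],s['tcp_rot'],s['ft_force'],s['finger_gap'])
z=Rt(s['tcp_rot']).apply([0,0,1]); print('grip',s['tool_pos']-19*z)
# plan arc: lid 0->65deg in steps; tool tilt 15->45
hx=np.array([np.cos(YAW),np.sin(YAW)])
hinge=np.array([443.5,74,62]); hinge[:2]+=270*hx
t0=np.arctan2(12,270)
def pose(th,tilt,g=18):
    a=t0+np.radians(th); rr=np.hypot(270,12)
    b=np.array([*(hinge[:2]-rr*np.cos(a)*hx),62+rr*np.sin(a)])
    R=Rt([180,-tilt,5.3]); return b+g*R.apply([0,0,1]),[180,-tilt,5.3]
prev=pose(0,15)
for th in range(10,71,10):
    tl=15+th*25/70; cur=pose(th,tl); print(th,cur[0]); plan(cur[0],cur[1],N=3,start=prev); prev=cur
```

```text
[  2.7 -24.3 133.8   0.9  54.4  -3.2] [447.1  76.7  61.1] [179.9 -16.1   5.5] [ 4.7 -1.9 -2.4] 12.6920422928396
grip [441.8  76.2  79.3]
10 [455.4  75.1 103.6]
N 3 off [  6.7   0.  -14.4] rot [-0.   1.2  0. ]
20 [470.6  76.5 148.9]
N 3 off [  9.9   0.  -12.5] rot [-0.   1.2  0. ]
30 [493.3  78.6 191.2]
N 3 off [12.6  0.  -9.9] rot [ 0.   1.2 -0. ]
40 [522.8  81.4 229. ]
N 3 off [14.5 -0.  -6.8] rot [-0.   1.2  0. ]
50 [558.4  84.7 261.4]
N 3 off [15.7  0.  -3.3] rot [ 0.   1.2 -0. ]
60 [598.9  88.4 287.3]
N 3 off [16.1  0.   0.4] rot [-0.   1.2  0. ]
70 [643.1  92.5 306. ]
N 3 off [15.5 -0.   4.1] rot [-0.   1.2 -0. ]
```

Call:
jog_arm --offset '[[0,0,0],[1,0,6],[0,0,0],[0,0,0],[0,0,0]]' --delta_rot '[[0,0,0],[0,0,0],[0,0,0],[0,0,0],[0,0,0]]' --jaw '[28,28,28,0,0]' --newtons 40

```text
time: 3.7
tool_pos: [447.7, 77.2, 56.9]
tcp_rot: [179.9, -15.9, 5.5]
ft_force: [4.2, 1.0, 9.9]
finger_gap: 12.5
```

Call:
jog_arm --offset '[[6.5,0,-14.5],[6.5,0,-14.5],[6.5,0,-14.5],[10,0,-12.5],[10,0,-12.5],[10,0,-12.5]]' --delta_rot '[[0,1.2,0],[0,1.2,0],[0,1.2,0],[0,1.2,0],[0,1.2,0],[0,1.2,0]]' --jaw '[0,0,0,0,0,0]'

```text
time: 4.3
tool_pos: [466.7, 78.9, 148.9]
tcp_rot: [179.9, -22.9, 5.5]
ft_force: [17.3, 0.9, -9.9]
finger_gap: 12.5
```

```bash
cat > lid.py <<'E'
from h import *
np.set_printoptions(precision=1,suppress=True)
s=monitor.sense(); print(s['joint_pos'],s['tool_pos'],s['tcp_rot'],s['ft_force'],s['finger_gap'])
z=Rt(s['tcp_rot']).apply([0,0,1]); g=s['tool_pos']-18*z
hx=np.array([np.cos(YAW),np.sin(YAW)])
hinge=np.array([443.5,74,62]); hinge[:2]+=270*hx
t0=np.arctan2(12,270)
dx=(hinge[:2]-g[:2])@hx; th0=np.degrees(np.arctan2(g[2]-62,dx)-t0); print('theta',th0,'r',np.hypot(dx,g[2]-62))
def pose(th,tilt,gg=18):
    a=t0+np.radians(th); rr=np.hypot(270,12)
    b=np.array([*(hinge[:2]-rr*np.cos(a)*hx),62+rr*np.sin(a)])
    R=Rt([180,-tilt,5.3]); return b+gg*R.apply([0,0,1]),[180,-tilt,5.3]
prev=None; th=th0
for k in range(3):
    th+=10; cur=pose(th,15+th*25/70); print(th,cur[0]); plan(cur[0],cur[1],N=3,start=prev); prev=cur
E
python3 lid.py
```

```text
[  2.6 -35.1 132.8   1.2  59.4  -3.3] [466.7  78.9 148.9] [179.9 -22.9   5.5] [17.3  0.9 -9.9] 12.527300002170422
theta 19.667998718693145 r 273.75080209161797
29.667998718693145 [492.4  78.5 189.8]
N 3 off [13.3  1.  -9. ] rot [0.  0.9 0.1]
39.66799871869314 [521.8  81.3 227.9]
N 3 off [14.5 -0.  -6.9] rot [0.  1.2 0. ]
49.66799871869314 [557.1  84.5 260.4]
N 3 off [15.7 -0.  -3.4] rot [0.  1.2 0. ]
```

Call:
jog_arm --offset '[[13.5,0,-9],[13.5,0,-9],[13.5,0,-9],[14.5,0,-7],[14.5,0,-7],[14.5,0,-7]]' --delta_rot '[[0,0.9,0],[0,0.9,0],[0,0.9,0],[0,1.2,0],[0,1.2,0],[0,1.2,0]]' --jaw '[0,0,0,0,0,0]'

```text
time: 4.9
tool_pos: [514.5, 83.5, 225.7]
tcp_rot: [179.8, -27.9, 5.6]
ft_force: [8.2, -0.1, -9.9]
finger_gap: 12.3
```

```bash
python3 lid.py
```

```text
[  2.8 -33.5 125.2   1.3  60.5  -3.1] [514.5  83.5 225.7] [179.8 -27.9   5.6] [ 8.2 -0.1 -9.9] 12.343909591525618
theta 38.41648205273503 r 273.91374326894567
48.41648205273503 [552.4  84.1 256.7]
N 3 off [16.1  1.  -2.8] rot [0.  1.5 0.1]
58.41648205273503 [592.2  87.8 283.7]
N 3 off [16.1  0.  -0.2] rot [0.  1.2 0. ]
68.41648205273503 [635.9  91.9 303.6]
N 3 off [15.7 -0.   3.5] rot [-0.   1.2  0. ]
```

Call:
jog_arm --offset '[[16,0,-3],[16,0,-3],[16,0,-3],[16,0,0],[16,0,0],[16,0,0],[15.5,0,3.5],[15.5,0,3.5]]' --delta_rot '[[0,1.4,0],[0,1.4,0],[0,1.4,0],[0,1.2,0],[0,1.2,0],[0,1.2,0],[0,1.2,0],[0,1.2,0]]' --jaw '[0,0,0,0,0,0,0,0]'

```text
time: 5.7
tool_pos: [628.3, 94.3, 305.8]
tcp_rot: [179.8, -39.0, 5.6]
ft_force: [2.4, -1.2, -9.0]
finger_gap: 12.4
```

```bash
python3 lid.py
```

```text
[  3.2 -23.9 114.4   1.7  50.6  -3. ] [628.3  94.3 305.8] [179.8 -39.    5.6] [ 2.4 -1.2 -9. ] 12.42703278658847
theta 67.15204463402452 r 274.91322155579206
77.15204463402452 [676.3  95.6 314.6]
N 3 off [14.1  1.1  8.1] rot [0.  1.2 0.1]
87.15204463402452 [723.8 100.  319.8]
N 3 off [12.7 -0.   9.8] rot [-0.   1.2  0. ]
97.15204463402452 [771.3 104.4 316.8]
N 3 off [10.   0.  12.4] rot [0.  1.2 0. ]
```

Call:
jog_arm --offset '[[0,0,0],[0,0,0],[0,0,-15],[0,0,-40],[0,0,-40],[-20,0,-40],[-30,0,-30]]' --delta_rot '[[0,0,0],[0,0,0],[0,0,0],[0,0,0],[0,0,0],[0,-5,0],[0,-8,0]]' --jaw '[50,50,50,50,50,100,100]'

```text
time: 6.4
tool_pos: [483.6, 81.7, 407.7]
tcp_rot: [179.9, -25.7, 5.6]
ft_force: [0.8, -0.7, -0.8]
finger_gap: 70.6
```

Run:
```python
from h import *
np.set_printoptions(precision=1,suppress=True)
s=monitor.sense(); print(s['joint_pos'],s['tool_pos'],s['tcp_rot'],s['ft_force'],s['finger_gap'])
T=np.linalg.inv(np.array(cams.camera_model('wrist')['camera_from_world']))
R=Rt(s['tcp_rot']).inv()
print('cam in tool',R.apply(T[:3,3]-s['tool_pos']), (R.as_matrix()@T[:3,:3]))
snap('side','s1.png')
```

```text
[  2.8 -35.7 107.    1.1  82.9  -2.7] [483.6  81.7 407.7] [179.9 -25.7   5.6] [ 0.8 -0.7 -0.8] 70.61242399359512
cam in tool [  -0.5  -65.9 -142.1] [[ 1.  -0.   0. ]
 [ 0.   1.   0.3]
 [-0.  -0.3  1. ]]
```

View pics/s1.png

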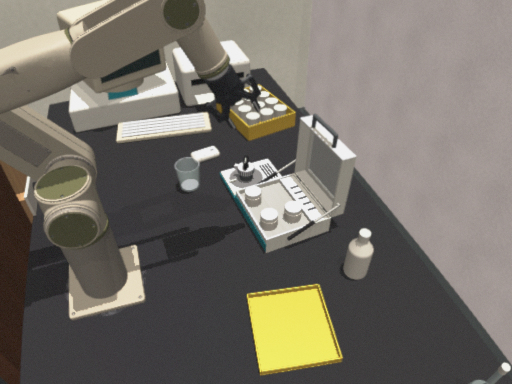

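Run:
```python
from h import *
g=C(-20,140,310);print(g); plan(g,[180,0,5.3])
```

```text
[551.51775332 223.96848719 310.        ]
N 5 off [ 11.4 -27.   24.1] rot [ 0.01 -5.01  0.05]
```

Call:
jog_arm --offset '[[11.5,-27,24],[11.5,-27,24],[11.5,-27,24],[11.5,-27,24],[11.5,-27,24],[0,0,0]]' --delta_rot '[[0,-5,0],[0,-5,0],[0,-5,0],[0,-5,0],[0,-5,0],[0,0,0]]' --jaw '[100,100,100,100,100,100]'

```text
time: 7.05
tool_pos: [556.3, 229.2, 315.5]
tcp_rot: [179.8, -0.3, 5.4]
ft_force: [-0.9, -0.8, -2.5]
finger_gap: 85.5
```

Run:
```python
from h import *
np.set_printoptions(precision=1,suppress=True)
s=monitor.sense(); print(s['joint_pos'],s['tool_pos'],s['tcp_rot'],s['ft_force'],s['finger_gap'])
p,d,m=snap('wrist'); cv2.imwrite('pics/w2.png',cv2.resize(p[:,:,::-1],(800,600),interpolation=cv2.INTER_CUBIC))
W=cloud(d,m)
x,y,z=W[...,0],W[...,1],W[...,2]
for lo,hi in [(88,102),(72,92),(108,125)]:
    s=(z>lo)&(z<hi)&(x>450)&(x<720)&(y>-60)
    k,l,st,ce=cv2.connectedComponentsWithStats(s.astype(np.uint8))
    for i in range(1,k):
        if st[i,4]>150: q=W[l==i]; print(lo,st[i],np.median(q,0),cv2.minEnclosingCircle(q[:,:2].astype(np.float32)))
```

```text
[17.7  6.4 77.7 -0.3 95.7 12.3] [556.3 229.2 315.5] [179.8  -0.3   5.4] [-0.9 -0.8 -2.5] 85.50832155460411
88 [327 174  35   9 165] [661.8 227.3  95.9] ((660.3980712890625, 229.58514404296875), 18.217464447021484)
88 [ 194  210   45   44 1522] [517.6 146.8  93.2] ((517.048828125, 145.39404296875), 27.83131217956543)
88 [ 201  296   42   37 1189] [530.8  29.4  93.3] ((530.8145141601562, 26.67521858215332), 28.33976173400879)
88 [ 264  298   42   36 1166] [613.6  35.2  93.4] ((614.6580810546875, 32.62821960449219), 28.1088924407959)
72 [ 213   76   58   61 1686] [535.2 296.3  81.1] ((533.3271484375, 297.4847412109375), 37.988380432128906)
72 [290 169  48  11 348] [624.  225.2  80.6] ((627.1483154296875, 226.18594360351562), 26.604841232299805)
72 [197 206  43  26 245] [522.9 169.3  81.2] ((518.14453125, 148.3443145751953), 27.513259887695312)
72 [202 290  41  25 340] [532.9  50.2  82.6] ((530.6619262695312, 28.896957397460938), 27.672433853149414)
72 [263 292  41  22 344] [608.6  55.3  82.1] ((613.490966796875, 34.503143310546875), 27.943723678588867)
108 [228  87  32  46 705] [538.7 292.5 116.2] ((537.1181640625, 291.3461608886719), 24.85341453552246)
108 [370 178  34  18 287] [706.  229.4 115.7] ((703.82177734375, 229.2772216796875), 16.53298568725586)
```

View pics/w2.png

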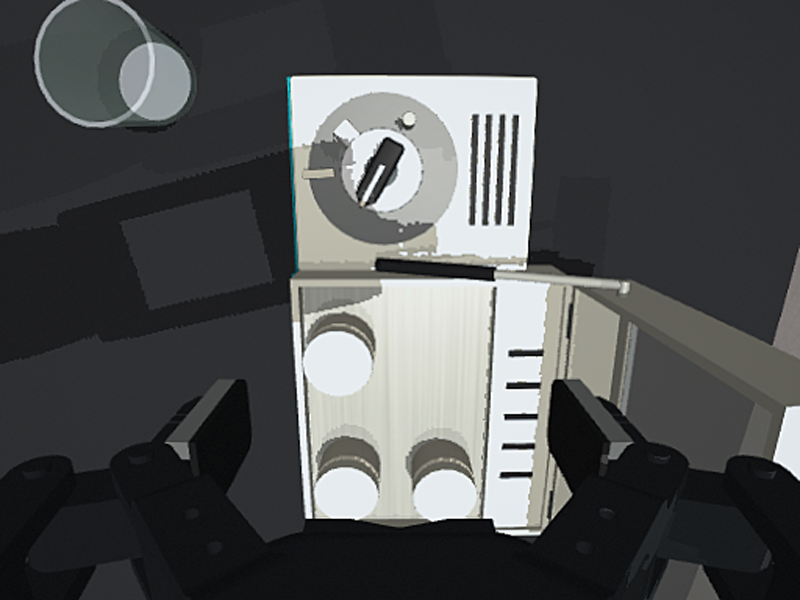

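Run:
```python
from h import *
np.set_printoptions(precision=1,suppress=True)
p,d,m=load('wrist'); W=cloud(d,m)
im=cv2.resize(p[40:180,180:350,::-1],None,fx=4.5,fy=4.5,interpolation=cv2.INTER_CUBIC); cv2.imwrite('pics/w2c.png',im)
x,y,z=W[...,0],W[...,1],W[...,2]
s=(z>108)&(z<125)&(x>480)&(x<600)&(y>260)
q=W[s]; print(cv2.minAreaRect(q[:,:2].astype(np.float32)),np.percentile(q[:,2],[5,50,95]))
# ring top z~82 
s=(z>74)&(z<92)&(x>480)&(x<600)&(y>240); q=W[s]; 
print('ring',np.percentile(q,[5,50,95],axis=0))
s=(z>26)&(z<34)&(x>480)&(x<700)&(y>240); print('deck z',np.median(z[s]))
```

```text
((538.02001953125, 290.8553771972656), (49.521629333496094, 16.136552810668945), 66.54846954345703) [114.2 116.2 117.7]
ring [[509.9 268.3  77.3]
 [536.9 297.2  81.1]
 [563.4 322.1  83. ]]
deck z 29.73099275482258
```

View pics/w2c.png

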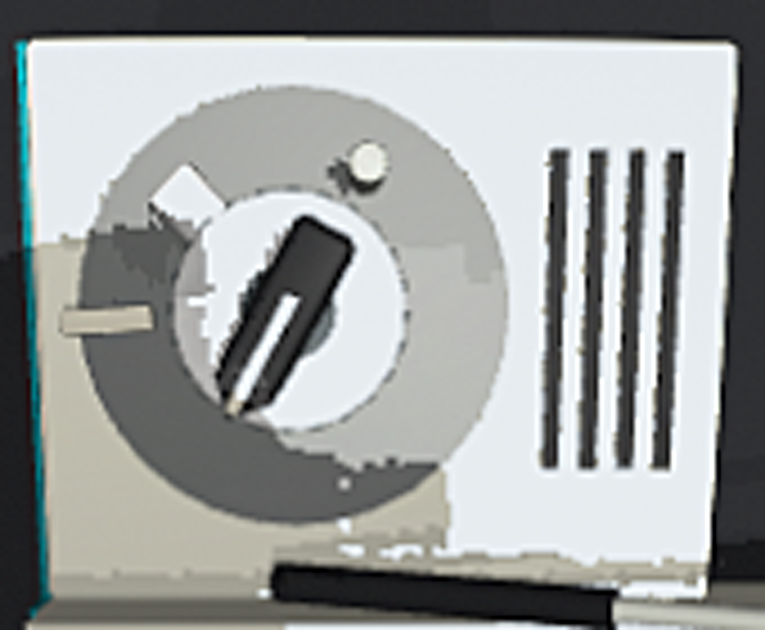

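Run:
```python
from h import *
np.set_printoptions(precision=1,suppress=True)
p,d,m=load('wrist')
def P(u,v,z): return ray(180+(u+.5)/4.5-.5,40+(v+.5)/4.5-.5,m,z)[:2]
a,b=P(62,323,36),P(152,319,36); print('index',a,b,np.degrees(np.arctan2(*(a-b)[::-1])), np.linalg.norm(a-b))
ax=np.array([538.5,294.5])
for n,u,v,z in [('lug tip mid',172,185,81),('lug c',190,203,81),('post',369,160,81),('tip',233,412,117),('ringL',175,300,82),('ringR',409,310,82),('ringT',293,190,82),('ringB',290,432,82),
 ('discL',80,305,30),('discR',508,308,30),('discT',295,87,30),('discB',292,523,30),('knobback',327,228,117)]:
    w=P(u,v,z); dd=w-ax; print(n,w,np.linalg.norm(dd),np.degrees(np.arctan2(dd[1],dd[0])))
W=cloud(d,m); print('post z',W[40+160//4-3:40+160//4+4,180+369//4-1:180+369//4+2,2] if 0 else W[72:80,258:266,2])
print((a-ax),np.degrees(np.arctan2(*(((a+b)/2-ax))[::-1])))
```

```text
index [473.7 284. ] [499.1 287.2] -172.6731079389844 25.630542088271685
lug tip mid [507.3 321.1] 40.98556156398003 139.58536776102733
lug c [512.1 317.1] 34.813928964587205 139.42654437019903
post [555.4 331.4] 40.557562940563365 65.41108939951204
tip [528.8 269.4] 26.91192147215114 -111.13644516376311
ringL [510.1 293.3] 28.4708104525019 -177.550586566829
ringR [568.9 296.1] 30.4070903475503 3.1050844117384093
ringT [537.3 322.4] 27.96305946220476 92.40781424470876
ringB [541.6 263. ] 31.659644671143937 -84.34077417520837
discL [477.5 289.3] 61.193960304620326 -175.12988518022155
discR [599.8 299.6] 61.524359859179164 4.712430706722724
discT [533.9 353.9] 59.583421523892845 94.47449017676269
discB [543.4 232. ] 62.730405668393765 -85.52341694399183
knobback [546.8 312.4] 19.67731410092133 65.13483265103132
post z [[29.4 30.5 76.  74.8 73.6 75.  31.3 29.8]
 [30.7 74.9 75.1 75.2 74.6 74.5 76.4 30. ]
 [74.8 77.1 76.  74.6 75.9 74.4 74.7 30.1]
 [75.  76.9 76.7 75.6 76.1 75.3 76.  75.6]
 [73.9 75.7 75.  75.  76.4 76.8 74.8 73.9]
 [75.  74.  74.9 77.6 75.6 75.7 75.9 75.4]
 [74.  75.9 74.8 75.2 75.4 74.2 74.7 30.2]
 [63.1 74.7 74.3 75.6 76.1 75.  71.9 30. ]]
[-64.8 -10.5] -170.3207282480232
```

Run:
```python
from h import *
plan([539,293,150],[180,0,-23])
plan([539,293,90],[180,0,-23],start=([539,293,150],[180,0,-23]))
```

```text
N 5 off [ -5.1 -12.7  33.9] rot [-0.   -0.15  5.67]
N 2 off [ 0. -0. 30.] rot [0. 0. 0.]
```

Call:
jog_arm --offset '[[-5,-12.7,34],[-5,-12.7,34],[-5,-12.7,34],[-5,-12.7,34],[-5,-12.7,34],[0,0,0]]' --delta_rot '[[0,0,5.7],[0,0,5.7],[0,0,5.7],[0,0,5.7],[0,0,5.7],[0,0,0]]' --jaw '[45,45,45,45,45,45]'

```text
time: 7.7
tool_pos: [548.7, 295.1, 161.4]
tcp_rot: [-178.4, -2.2, -24.4]
ft_force: [-0.7, -0.9, 0.5]
finger_gap: 38.4
```

Run:
```python
from h import *
np.set_printoptions(precision=1,suppress=True)
s=monitor.sense(); print(s['joint_pos'],s['tool_pos'],s['tcp_rot'],s['ft_force'],s['finger_gap'])
plan([539,293,90],[180,0,-23],N=3)
p,d,m=snap('wrist','w3.png')
```

```text
[23.9 10.9 88.9 -0.6 77.6 48.3] [548.7 295.1 161.4] [-178.4   -2.2  -24.4] [-0.7 -0.9  0.5] 38.441006696716414
N 3 off [-3.3  2.4 23.7] rot [-0.5 -0.7 -0.4]
```

View pics/w3.png

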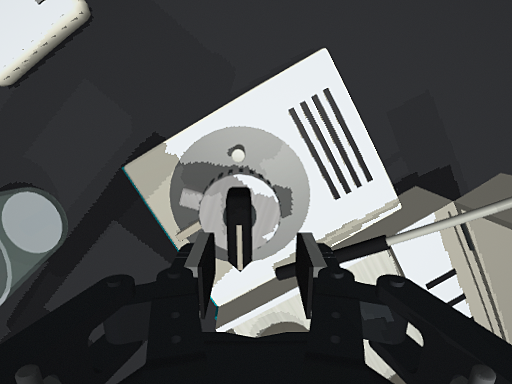

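Run:
```python
from h import *
np.set_printoptions(precision=1,suppress=True)
p,d,m=load('wrist'); W=cloud(d,m); x,y,z=W[...,0],W[...,1],W[...,2]
s=(z>108)&(z<125)&(np.hypot(x-539,y-293)<40); q=W[s]
(c,sz,a)=cv2.minAreaRect(q[:,:2].astype(np.float32)); print(c,sz,a,np.percentile(q[:,2],[5,50,95]))
```

```text
(537.6397094726562, 290.9322814941406) (49.63182830810547, 16.04987335205078) 66.05935668945312 [113.5 116.1 117.4]
```

Call:
jog_arm --offset '[[-3.5,2,17],[-3,2,17],[-3,2,17],[0,0,0]]' --delta_rot '[[-0.5,-0.7,-0.3],[-0.5,-0.7,-0.3],[-0.5,-0.7,0],[0,0,0]]' --jaw '[45,45,45,45]'

```text
time: 8.15
tool_pos: [545.9, 293.1, 120.4]
tcp_rot: [-179.3, -0.8, -23.2]
ft_force: [-1.0, 0.4, -1.2]
finger_gap: 38.2
```

Run:
```python
from h import *
np.set_printoptions(precision=1,suppress=True)
s=monitor.sense(); print(s['joint_pos'],s['tool_pos'],s['tcp_rot'],s['ft_force'],s['finger_gap'])
plan([539,293.7,91],[180,0,-23.7],N=2)
```

```text
[23.5 13.8 90.  -0.1 75.2 46.8] [545.9 293.1 120.4] [-179.3   -0.8  -23.2] [-1.   0.4 -1.2] 38.20226562850952
N 2 off [-3.4  1.2 14.7] rot [-0.3 -0.4  0.2]
```

Call:
jog_arm --offset '[[-4,1.5,17],[-3,1,14],[-1,0.5,2],[0,0,0]]' --delta_rot '[[-0.3,-0.4,0.2],[-0.3,-0.4,0.2],[0,0,0],[0,0,0]]' --jaw '[45,45,45,45]'

```text
time: 8.55
tool_pos: [537.2, 293.2, 83.9]
tcp_rot: [-180.0, 0.1, -23.7]
ft_force: [-0.7, 0.4, 0.3]
finger_gap: 38.2
```

Run:
```python
from h import *
np.set_printoptions(precision=1,suppress=True)
s=monitor.sense(); print(s['joint_pos'],s['tool_pos'],s['tcp_rot'],s['ft_force'],s['finger_gap'])
plan([539,293.7,91],[180,0,-23.7],N=1)
```

```text
[23.8 15.8 91.6  0.1 72.7 47.4] [537.2 293.2  83.9] [-180.     0.1  -23.7] [-0.7  0.4  0.3] 38.16194559681779
N 1 off [ 1.4 -1.2 -7.1] rot [-0.   0.1  0. ]
```

Call:
jog_arm --offset '[[1.5,-0.8,-6],[0,0,0],[0,0,0],[0,0,0],[0,0,0]]' --delta_rot '[[0,0,0],[0,0,0],[0,0,0],[0,0,0],[0,0,0]]' --jaw '[45,45,0,0,0]' --newtons 40

```text
time: 9.05
tool_pos: [539.3, 294.2, 92.3]
tcp_rot: [-179.9, 0.1, -23.6]
ft_force: [2.2, -0.7, -6.9]
finger_gap: 15.4
```

Run:
```python
from h import *
np.set_printoptions(precision=1,suppress=True)
s=monitor.sense(); print(s['joint_pos'],s['tool_pos'],s['tcp_rot'],s['ft_force'],s['wrist_torque'],s['finger_gap'])
```

```text
[23.7 15.6 90.9  0.2 73.5 47.3] [539.3 294.2  92.3] [-179.9    0.1  -23.6] [ 2.2 -0.7 -6.9] [-0.1 -0.6 -0.1] 15.425686624933697
```

Call:
jog_arm --offset '[[0,0,0],[0,0,0],[0,0,0],[0,0,0],[0,0,0],[0,0,0],[0,0,0],[0,0,0],[0,0,0],[0,0,0]]' --delta_rot '[[0,0,6],[0,0,6],[0,0,6],[0,0,6],[0,0,6],[0,0,6],[0,0,6],[0,0,6],[0,0,6],[0,0,0]]' --jaw '[0,0,0,0,0,0,0,0,0,0]'

```text
time: 10.05
tool_pos: [540.2, 292.9, 92.2]
tcp_rot: [-179.9, -0.0, -79.7]
ft_force: [-1.2, 0.2, -1.5]
finger_gap: 15.2
```

Call:
jog_arm --offset '[[0,0,0],[0,0,0],[0,0,0]]' --delta_rot '[[0,0,2.7],[0,0,0],[0,0,0]]' --jaw '[0,0,0]'

```text
time: 10.35
tool_pos: [540.2, 292.8, 92.2]
tcp_rot: [-179.9, -0.0, -82.0]
ft_force: [-0.7, -0.2, -0.7]
finger_gap: 15.2
```

Now release, go up, and look.

Call:
jog_arm --offset '[[0,0,0],[0,0,0],[0,0,-20],[0,0,-40],[0,20,-40],[0,40,-20],[0,0,0],[0,0,0]]' --delta_rot '[[0,0,0],[0,0,0],[0,0,0],[0,0,0],[0,0,0],[0,0,0],[0,0,0],[0,0,0]]' --jaw '[40,40,40,40,40,40,40,40]'

```text
time: 11.15
tool_pos: [479.3, 283.4, 217.2]
tcp_rot: [-179.8, 0.0, -81.5]
ft_force: [0.1, -0.1, 0.6]
finger_gap: 34.4
```

```bash
cat > knob.py <<'E'
from h import *
import sys
np.set_printoptions(precision=1,suppress=True)
p,d,m=snap('wrist',sys.argv[1]); W=cloud(d,m); x,y,z=W[...,0],W[...,1],W[...,2]
s=(z>108)&(z<125)&(np.hypot(x-539,y-293)<40); q=W[s]
(c,sz,a)=cv2.minAreaRect(q[:,:2].astype(np.float32)); print(len(q),c,sz,a,np.percentile(q[:,2],[5,50,95]))
s=(z>35)&(z<45)&(np.hypot(x-539,y-293)<70)&(np.hypot(x-539,y-293)>36)&(x<510); q=W[s]
if len(q)>20: print('index',len(q),np.median(q,0),cv2.minAreaRect(q[:,:2].astype(np.float32)))
E
python3 knob.py w4.png
```

```text
1289 (536.1219482421875, 292.2621154785156) (48.27235412597656, 15.1746244430542) 7.985241413116455 [114.5 116.2 117.6]
index 168 [487.6 285.3  37.1] ((486.97454833984375, 285.0528259277344), (24.89822769165039, 6.128620147705078), 8.283880233764648)
```

View pics/w4.png

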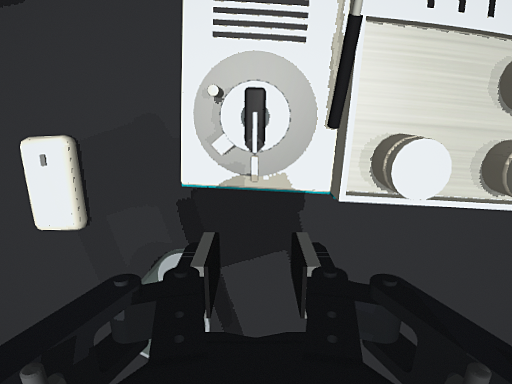

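```bash
cat > lug.py <<'E'
from h import *
np.set_printoptions(precision=1,suppress=True)
p,d,m=load('wrist'); W=cloud(d,m); x,y,z=W[...,0],W[...,1],W[...,2]
ax=np.array([539.5,292.8]); dx,dy=x-ax[0],y-ax[1]; rr=np.hypot(dx,dy); a=np.degrees(np.arctan2(dy,dx))
for lo,hi in [(78,90),(70,78)]:
    s=(z>lo)&(z<hi)&(rr>33.5)&(rr<50)
    print(lo,s.sum(),np.percentile(a[s],[2,50,98]) if s.any() else '',np.percentile(rr[s],[2,50,98])if s.any() else '')
E
python3 lug.py
```

```text
78 139 [130.  139.  148.6] [33.7 39.4 44.8]
70 180 [ 62.6  72.  149.5] [34.4 40.9 46. ]
```

```bash
cat > ringp.py <<'E'
from h import *
np.set_printoptions(precision=1,suppress=True)
ax=np.array([539.5,292.8])
def pp(phi,off=21.5,r=46,z=67):
    f=np.radians(phi); u=np.array([np.cos(f),np.sin(f)]); t=np.array([-u[1],u[0]])
    return np.array([*(ax+r*u+off*t),z]),[180,0,phi-90]
E
python3 - <<'E'
from ringp import *
a=pp(139,34,z=140); print(a)
plan(*a,N=17); plan(*pp(139,34),start=a,N=2)
a=pp(139,34); 
for b in [pp(139,21.5),pp(120),pp(100),pp(80),pp(70)]:
    print(b); plan(*b,start=a,N=3); a=b
E
```

```text
(array([482.5, 297.3, 140. ]), [180, 0, 49])
N 17 off [-0.1 -1.   4.5] rot [-0.  -0.  -7.7]
N 2 off [ 0.  -0.  36.5] rot [0. 0. 0.]
(array([490.7, 306.8,  67. ]), [180, 0, 49])
N 3 off [ 4.2 -0.  -0. ] rot [0. 0. 0.]
(array([497.9, 321.9,  67. ]), [180, 0, 30])
N 3 off [ 5.2 -2.1 -0. ] rot [-0.  -0.   6.3]
(array([510.3, 334.4,  67. ]), [180, 0, 10])
N 3 off [ 5.5 -2.2 -0. ] rot [ 0.  -0.   6.7]
(array([526.3, 341.8,  67. ]), [180, 0, -10])
N 3 off [ 5.5 -2.2 -0. ] rot [ 0.  -0.   6.7]
(array([535. , 343.4,  67. ]), [180, 0, -20])
N 3 off [ 2.7 -1.2 -0. ] rot [ 0.  -0.   3.3]
```

Call:
jog_arm --offset '[[0,-1,0],[0,-1,0],[0,-1,0],[0,-1,0],[0,-1,0],[0,-1,0],[0,-1,0],[0,-1,0],[0,-1,0],[0,-1,0],[0,-1,0],[0,-1,0],[0,-1,0],[0,-1,0],[0,-1,0],[0,-1,0],[0,-1,0],[0,0,0]]' --delta_rot '[[0,0,-7.8],[0,0,-7.8],[0,0,-7.8],[0,0,-7.8],[0,0,-7.8],[0,0,-7.8],[0,0,-7.8],[0,0,-7.8],[0,0,-7.8],[0,0,-7.8],[0,0,-7.8],[0,0,-7.8],[0,0,-7.8],[0,0,-7.8],[0,0,-7.8],[0,0,-7.8],[0,0,-7.8],[0,0,0]]' --jaw '[0,0,0,0,0,0,0,0,0,0,0,0,0,0,0,0,0,0]'

```text
time: 13.0
tool_pos: [488.9, 292.5, 190.8]
tcp_rot: [-179.2, 1.6, 56.6]
ft_force: [-0.1, -0.4, 1.7]
finger_gap: -0.4
```

Run:
```python
from ringp import *
s=monitor.sense(); print(s['joint_pos'],s['tool_pos'],s['tcp_rot'],s['finger_gap'])
plan(*pp(139,34,z=115),N=4)
```

```text
[ 25.8   5.8  91.3  -0.1  84.7 -30.8] [488.9 292.5 190.8] [-179.2    1.6   56.6] -0.36299734730988803
N 4 off [ 0.4 -1.8 19. ] rot [-0.2  0.4  1.9]
```

Call:
jog_arm --offset '[[0.5,-2,19],[0.5,-2,19],[0.5,-2,19],[0,0,0],[0,0,0]]' --delta_rot '[[-0.2,0.4,2],[-0.2,0.4,2],[-0.2,0.4,2],[0,0,0],[0,0,0]]' --jaw '[0,0,0,0,0]'

```text
time: 13.5
tool_pos: [485.1, 295.8, 128.8]
tcp_rot: [-179.8, 0.6, 49.3]
ft_force: [0.3, -0.4, 0.5]
finger_gap: 0.2
```

Run:
```python
from ringp import *
s=monitor.sense(); print(s['joint_pos'],s['tool_pos'],s['tcp_rot'],s['finger_gap'])
plan(*pp(139,34,z=67),N=3)
```

```text
[ 26.3   7.3  96.4  -0.1  77.  -23. ] [485.1 295.8 128.8] [-179.8    0.6   49.3] 0.18933195062418498
N 3 off [-0.  -0.9 20.6] rot [-0.1  0.2  0.1]
```

Call:
jog_arm --offset '[[-2,-1,21],[-1,-1,21],[0,-1,19],[0,0,0],[0,0,0]]' --delta_rot '[[-0.1,0.2,0],[-0.1,0.2,0],[0,0.2,0],[0,0,0],[0,0,0]]' --jaw '[0,0,0,0,0]'

```text
time: 14.0
tool_pos: [485.4, 296.5, 72.2]
tcp_rot: [179.8, -0.3, 49.1]
ft_force: [-0.1, 0.0, 0.1]
finger_gap: 0.3
```

Run:
```python
from ringp import *
s=monitor.sense(); print(s['joint_pos'],s['tool_pos'],s['tcp_rot'],s['ft_force'],s['finger_gap'])
a=pp(139,21.5);plan(*a,N=2); b=pp(119); plan(*b,start=a,N=4)
snap('wrist','w5.png')
```

```text
[ 26.3  10.   99.7  -0.1  69.9 -22.8] [485.4 296.5  72.2] [179.8  -0.3  49.1] [-0.1  0.   0.1] 0.3292844918223603
N 2 off [ 5.6 -1.4  2.6] rot [ 0.1 -0.2  0. ]
N 4 off [ 4.1 -1.7 -0. ] rot [ 0. -0.  5.]
```

View pics/w5.png

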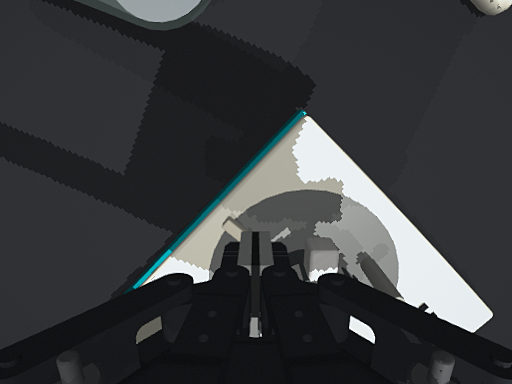

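Call:
jog_arm --offset '[[6,-1.5,3],[6,-1.5,2],[4,-1.7,0],[4,-1.7,0],[4,-1.7,0],[4,-1.7,0],[0,0,0]]' --delta_rot '[[0,0,0],[0,0,0],[0,0,5],[0,0,5],[0,0,5],[0,0,5],[0,0,0]]' --jaw '[0,0,0,0,0,0,0]'

```text
time: 14.75
tool_pos: [502.3, 326.5, 71.9]
tcp_rot: [179.8, -0.6, 28.3]
ft_force: [-0.6, -0.7, -0.2]
finger_gap: -0.0
```

Run:
```python
from ringp import *
s=monitor.sense(); print(s['joint_pos'],s['tool_pos'],s['tcp_rot'],s['ft_force'],s['finger_gap'])
b=pp(119);print(b); plan(*b,N=1);c=pp(99); plan(*c,N=5)
snap('wrist','w6.png')
```

```text
[28.2 14.2 94.9 -0.2 70.3 -0. ] [502.3 326.5  71.9] [179.8  -0.6  28.3] [-0.6 -0.7 -0.2] -0.00688945023872188
(array([498.4, 322.6,  67. ]), [180, 0, 29])
N 1 off [-5.3  1.6  4.9] rot [ 0.2 -0.6 -0.7]
N 5 off [ 2.2 -0.9  1. ] rot [ 0.  -0.1  3.9]
```

View pics/w6.png

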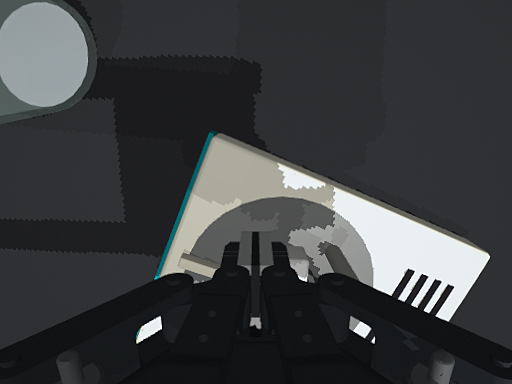

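Call:
jog_arm --offset '[[4,-1.7,2],[4,-1.7,2],[4,-1.7,2],[4,-1.7,0],[4,-1.7,0],[4,-1.7,0],[0,0,0]]' --delta_rot '[[0,0,5],[0,0,5],[0,0,5],[0,0,5],[0,0,5],[0,0,5],[0,0,0]]' --jaw '[0,0,0,0,0,0,0]'

```text
time: 15.5
tool_pos: [522.9, 344.2, 68.5]
tcp_rot: [-179.8, -0.6, -1.5]
ft_force: [-1.7, -0.7, 0.6]
finger_gap: 0.1
```

Run:
```python
from ringp import *
s=monitor.sense(); print(s['joint_pos'],s['tool_pos'],s['tcp_rot'],s['ft_force'],s['finger_gap'])
d=s['tool_pos'][:2]-ax; print(np.hypot(*d),np.degrees(np.arctan2(d[1],d[0])))
snap('wrist','w7.png')
```

```text
[28.7 18.2 90.4 -0.2 70.7 30.3] [522.9 344.2  68.5] [-179.8   -0.6   -1.5] [-1.7 -0.7  0.6] 0.10052190149820736
53.98585045233611 107.85791658155473
```

View pics/w7.png

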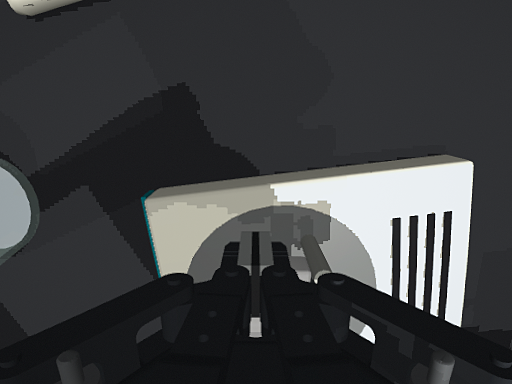

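Call:
jog_arm --offset '[[0,5,0],[0,2,0],[3,-0.5,0],[3,-1,0],[3,-1,0],[3,-1,0],[0,0,0]]' --delta_rot '[[0,0,0],[0,0,0],[0,0,4],[0,0,4],[0,0,4],[0,0,4],[0,0,0]]' --jaw '[0,0,0,0,0,0,0]'

```text
time: 16.25
tool_pos: [523.3, 341.6, 68.9]
tcp_rot: [-179.9, 0.6, -16.9]
ft_force: [-2.3, -0.2, 1.8]
finger_gap: 0.0
```

```bash
cat > st.py <<'E'
from ringp import *
s=monitor.sense(); print(s['joint_pos'],s['tool_pos'],s['tcp_rot'],s['ft_force'],s['wrist_torque'],s['finger_gap'])
d=s['tool_pos'][:2]-ax; print(np.hypot(*d),np.degrees(np.arctan2(d[1],d[0])))
E
python3 st.py
```

```text
[28.1 18.9 89.6  0.6 71.9 44.8] [523.3 341.6  68.9] [-179.9    0.6  -16.9] [-2.3 -0.2  1.8] [ 0.1  0.4 -0. ] 0.0065018630951693066
51.371863516778184 108.33071073211974
```

Call:
jog_arm --offset '[[7,0,0],[7,0,0],[7,0,0]]' --delta_rot '[[0,0,0],[0,0,0],[0,0,0]]' --jaw '[0,0,0]'

```text
time: 16.55
tool_pos: [525.2, 341.2, 68.3]
tcp_rot: [179.8, 2.6, -16.3]
ft_force: [-37.1, 4.9, 24.7]
finger_gap: 0.1
```

```bash
python3 st.py
```

```text
[27.4 20.5 87.7  1.7 73.8 43.1] [525.2 341.2  68.3] [179.8   2.6 -16.3] [-37.1   4.9  24.7] [ 0.7  5.9 -0.1] 0.08305781194661242
50.439357344601106 106.48814965063951
```

Run:
```python
from h import *
for n in ['side','wrist','scene']:
    p,d,m=snap(n)
    if n=='wrist': im=p[180:340,160:420,::-1]; im=cv2.resize(im,None,fx=3,fy=3,interpolation=cv2.INTER_CUBIC)
    else:
        q=proj([539.5,292.8,90],m)[0].astype(int); im=cv2.resize(p[max(0,q[1]-50):q[1]+50,q[0]-65:q[0]+65,::-1],None,fx=6,fy=6,interpolation=cv2.INTER_CUBIC)
    cv2.imwrite('pics/r8_%s.png'%n,im)
```

```text
(no output)
```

View pics/r8_wrist.png

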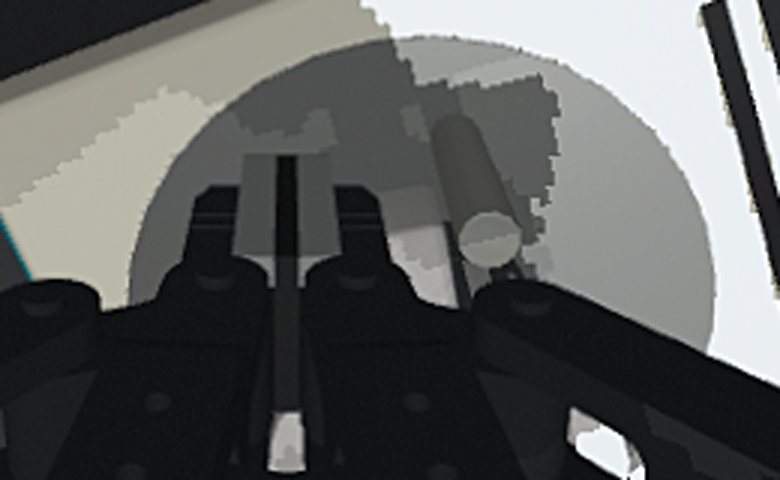

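View pics/r8_scene.png

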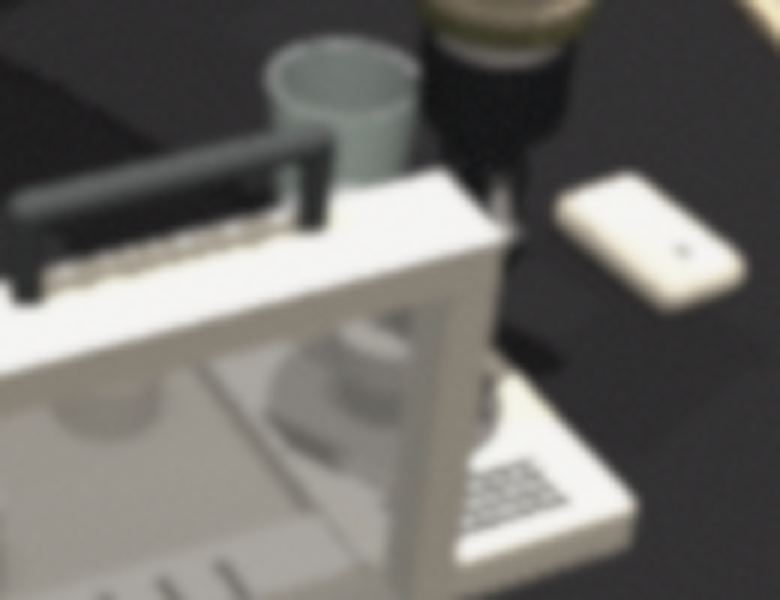

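View pics/r8_side.png

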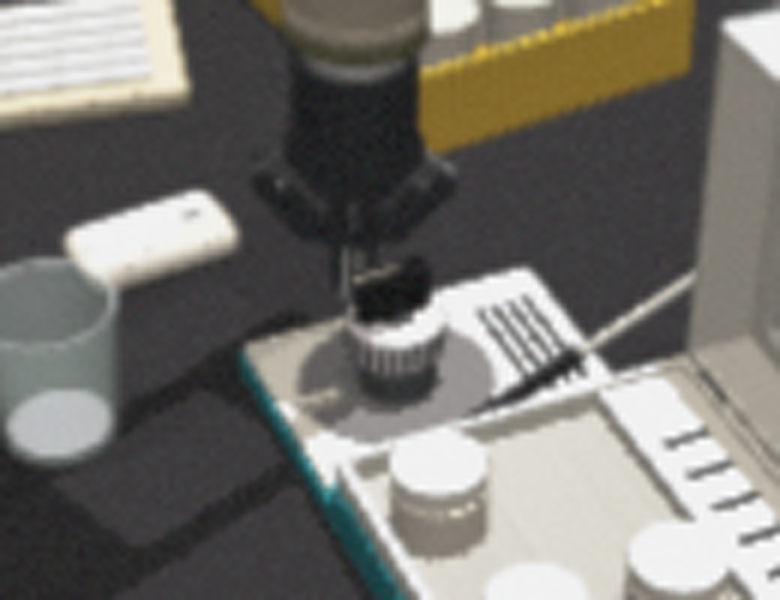

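Call:
jog_arm --offset '[[-6,0,0],[-6,-3,0],[-5,-5,-10],[0,-5,-40],[0,0,-45],[0,0,-45],[0,30,0],[0,0,0]]' --delta_rot '[[0,0,0],[0,0,0],[0,0,0],[0,0,0],[0,0,0],[0,0,0],[0,0,0],[0,0,0]]' --jaw '[0,0,0,0,0,0,100,100]'

```text
time: 17.5
tool_pos: [510.5, 328.5, 218.2]
tcp_rot: [179.9, 2.3, -15.8]
ft_force: [0.4, -0.1, -1.3]
finger_gap: 28.2
```

```bash
python3 st.py; python3 knob.py w9.png; python3 lug.py
```

```text
[27.1 10.5 83.4  1.4 87.9 42.8] [510.5 328.5 218.2] [179.9   2.3 -15.8] [ 0.4 -0.1 -1.3] [ 0. -0.  0.] 28.210179664008958
45.99227571746611 129.1026600448863
1017 (535.8536376953125, 293.59765625) (48.511009216308594, 15.898786544799805) 7.532592296600342 [109.9 116.  117.4]
index 159 [486.6 286.6  36.9] ((486.6432189941406, 286.3085632324219), (25.618078231811523, 6.975111961364746), 7.731883525848389)
78 105 [78.3 86.9 95.9] [34.  39.6 44.9]
70 209 [63.3 78.9 96.8] [34.1 41.8 45.8]
```

View pics/w9.png

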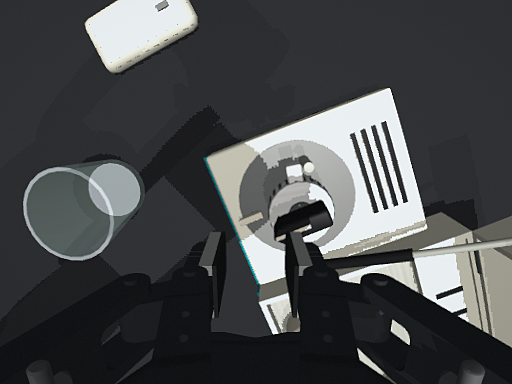

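Run:
```python
from h import *
np.set_printoptions(precision=1,suppress=True)
p,d,m=load('wrist'); W=cloud(d,m); x,y,z=W[...,0],W[...,1],W[...,2]
cv2.imwrite('pics/w9c.png',cv2.resize(p[130:255,220:370,::-1],None,fx=5,fy=5,interpolation=cv2.INTER_CUBIC))
ax=np.array([539.3,293.4]); dx,dy=x-ax[0],y-ax[1]; rr=np.hypot(dx,dy)
s=(z>70)&(z<79)&(rr>33)&(rr<52)&(x>545); q=W[s]; print('post',len(q),cv2.minEnclosingCircle(q[:,:2].astype(np.float32)),np.median(q,0))
s=(z>79)&(z<90)&(rr>31.5)&(rr<50); q=W[s]; print('lug',cv2.minAreaRect(q[:,:2].astype(np.float32)),np.median(q,0))
```

```text
post 144 ((551.13134765625, 332.5491943359375), 8.193650245666504) [552.3 332.4  75.6]
lug ((542.24658203125, 331.3843078613281), (10.795753479003906, 10.59744644165039), 75.67047882080078) [540.9 331.6  79.4]
```

View pics/w9c.png

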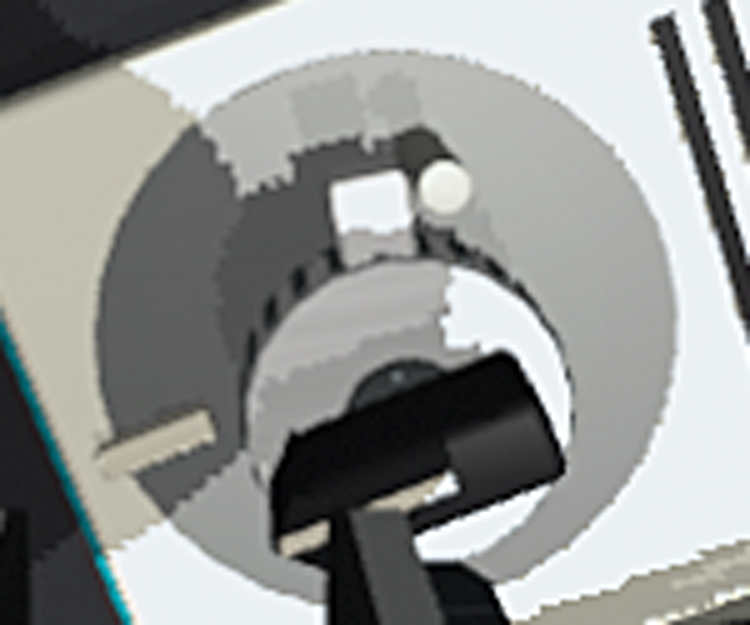

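Run:
```python
from h import *
plan([517,146.5,190],[180,0,95.3])
```

```text
N 14 off [-8.6 12.8  2.2] rot [-0.15  0.1  -7.94]
```

Call:
jog_arm --offset '[[-8.6,12.8,0],[-8.6,12.8,0],[-8.6,12.8,0],[-8.6,12.8,0],[-8.6,12.8,0],[-8.6,12.8,0],[-8.6,12.8,0],[-8.6,12.8,0],[-8.6,12.8,0],[-8.6,12.8,0],[-8.6,12.8,0],[-8.6,12.8,0],[-8.6,12.8,0],[-8.6,12.8,0],[0,0,0]]' --delta_rot '[[-0.1,0.1,-8],[-0.1,0.1,-8],[-0.1,0.1,-8],[-0.1,0.1,-8],[-0.1,0.1,-8],[-0.1,0.1,-8],[-0.1,0.1,-8],[-0.1,0.1,-8],[-0.1,0.1,-8],[-0.1,0.1,-8],[-0.1,0.1,-8],[-0.1,0.1,-8],[-0.1,0.1,-8],[-0.1,0.1,-8],[0,0,0]]' --jaw '[100,100,100,100,100,100,100,100,100,100,100,100,100,100,100]'

```text
time: 19.05
tool_pos: [531.6, 149.7, 221.4]
tcp_rot: [179.6, -0.7, 101.0]
ft_force: [-0.6, -0.2, -0.6]
finger_gap: 85.1
```

```bash
cat > jars.py <<'E'
from h import *
import sys
np.set_printoptions(precision=1,suppress=True)
s=monitor.sense(); print(s['time'],s['joint_pos'],s['tool_pos'],s['tcp_rot'],s['ft_force'],s['finger_gap'])
p,d,m=snap('wrist',sys.argv[1]); W=cloud(d,m); x,y,z=W[...,0],W[...,1],W[...,2]
lo,hi=(88,102) if len(sys.argv)<3 else (46,60)
s=(z>lo)&(z<hi)&(x>350)&(x<690)&(y<200)
k,l,st,ce=cv2.connectedComponentsWithStats(s.astype(np.uint8))
for i in range(1,k):
    if st[i,4]>250: q=W[l==i]; print(st[i],np.median(q,0),cv2.minEnclosingCircle(q[:,:2].astype(np.float32)))
E
python3 jars.py w10.png
```

```text
19.05 [  9.9  -0.1  94.2   0.7  85.5 -91.1] [531.6 149.7 221.4] [179.6  -0.7 101. ] [-0.6 -0.2 -0.6] 85.11284960963849
[  82  127   63   63 3147] [529.8  27.3  93.4] ((530.8305053710938, 26.271961212158203), 27.715003967285156)
[ 219  137   65   62 3115] [516.1 144.8  93.2] ((516.8438110351562, 144.84280395507812), 27.530466079711914)
[  83  220   58   53 1957] [608.3  28.   93.4] ((614.562255859375, 31.314794540405273), 27.69411849975586)
```

View pics/w10.png

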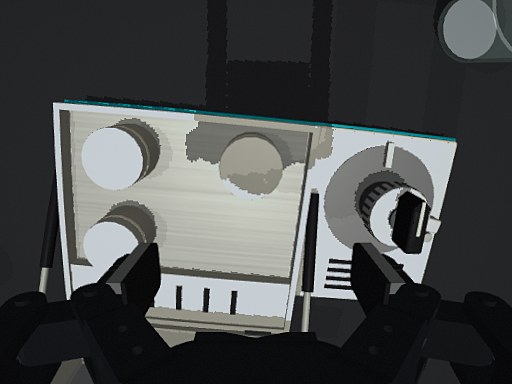

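```bash
cat > go.py <<'E'
from h import *
import sys
np.set_printoptions(precision=1,suppress=True)
s=monitor.sense(); print(s['time'],s['joint_pos'],s['tool_pos'],s['tcp_rot'],s['ft_force'],s['finger_gap'])
a=[float(v) for v in sys.argv[1:]]
plan(a[:3],[180,0,a[3]],N=int(a[4]) if len(a)>4 else None)
E
python3 go.py 517 145 115 95.3 4
```

```text
19.1 [ 10.   -0.2  94.3   0.7  85.5 -90.8] [530.9 150.2 221.3] [179.6  -0.7 100.7] [-1.3  0.  -0.2] 85.329687806976
N 4 off [-1.  -3.7 26.5] rot [ 0.1 -0.2  1.4]
```

Call:
jog_arm --offset '[[-1,-4,26],[-1,-4,26],[-1,-4,26],[-1,-4,26],[0,0,0]]' --delta_rot '[[0,-0.2,1.5],[0,-0.2,1.5],[0,-0.2,1.5],[0,-0.2,1.5],[0,0,0]]' --jaw '[90,90,90,90,90]'

```text
time: 19.6
tool_pos: [515.4, 148.4, 115.4]
tcp_rot: [179.5, -0.0, 93.3]
ft_force: [-1.4, -0.3, -0.8]
finger_gap: 76.9
```

```bash
python3 go.py 517 145 60 95.3 3
```

```text
19.6 [ 10.6   2.1 103.3  -0.1  74.  -82.7] [515.4 148.4 115.4] [179.5  -0.   93.3] [-1.4 -0.3 -0.8] 76.86414872603216
N 3 off [-1.2  0.3 18.5] rot [ 0.2  0.  -0.7]
```

Call:
jog_arm --offset '[[-1.5,0,19],[-1,0,19],[-1,0,17],[0,0,0],[0,0,0],[0,0,0],[0,0,0]]' --delta_rot '[[0.2,0,-0.7],[0.2,0,-0.7],[0,0,-0.7],[0,0,0],[0,0,0],[0,0,0],[0,0,0]]' --jaw '[90,90,90,90,0,0,0]' --newtons 35

```text
time: 20.3
tool_pos: [520.4, 149.4, 69.0]
tcp_rot: [179.3, -0.1, 95.0]
ft_force: [-0.2, 0.2, -0.8]
finger_gap: 54.0
```

```bash
python3 go.py 517 145 60 95.3 3
```

```text
20.3 [ 10.5   5.9 104.6   0.1  68.8 -84.5] [520.4 149.4  69. ] [179.3  -0.1  95. ] [-0.2  0.2 -0.8] 54.04344076375341
N 3 off [-1.4 -1.3  3. ] rot [ 0.2 -0.  -0.1]
```

Call:
jog_arm --offset '[[0,0,0],[0,-2,6],[0,-1,6],[0,0,0],[0,0,0],[0,0,0],[0,0,0]]' --delta_rot '[[0,0,0],[0.2,0,0],[0.2,0,0],[0,0,0],[0,0,0],[0,0,0],[0,0,0]]' --jaw '[90,90,90,90,0,0,0]'

```text
time: 21.0
tool_pos: [518.6, 149.6, 58.1]
tcp_rot: [179.6, -0.2, 94.9]
ft_force: [0.5, 0.3, -0.8]
finger_gap: 54.3
```

```bash
python3 go.py 517 145 60 95.3 3; python3 -c "
from h import *
snap('side','s11.png')"
```

```text
21.0 [ 10.6   6.7 105.    0.1  67.9 -84.4] [518.6 149.6  58.1] [179.6  -0.2  94.9] [ 0.5  0.3 -0.8] 54.32130516956893
N 3 off [-1.5 -0.7 -0.6] rot [ 0.1 -0.1 -0.1]
```

View pics/s11.png

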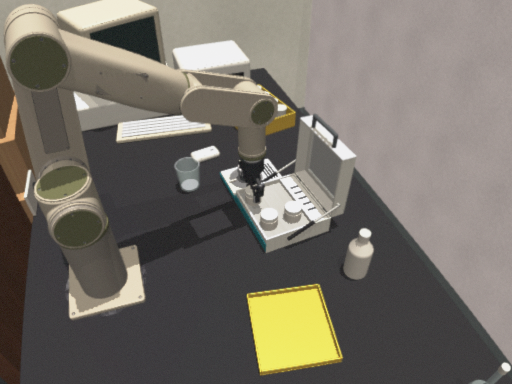

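Call:
jog_arm --offset '[[0,0,-20],[0,0,-45],[0,0,-45],[0,0,-45],[0,0,0]]' --delta_rot '[[0,0,0],[0,0,0],[0,0,0],[0,0,0],[0,0,0]]' --jaw '[0,0,0,0,0]'

```text
time: 21.55
tool_pos: [514.5, 148.3, 214.9]
tcp_rot: [-179.9, -0.1, 94.9]
ft_force: [0.4, 0.5, -0.7]
finger_gap: 54.6
```

```bash
python3 - <<'E'
from h import *
np.set_printoptions(precision=1,suppress=True)
p,d,m=load('side'); W=cloud(d,m); x,y,z=W[...,0],W[...,1],W[...,2]
s=(z>40)&(z<180)&(y<-60)&(x>450); print('bottle',np.nanpercentile(W[s],[5,50,95],axis=0))
hsv=cv2.cvtColor(p,cv2.COLOR_RGB2HSV)
ye=(hsv[...,0]>22)&(hsv[...,0]<35)&(hsv[...,1]>120)&(y<-100)&(z<30)
k,l,st,ce=cv2.connectedComponentsWithStats(ye.astype(np.uint8)); i=1+np.argmax(st[1:,4])
print(cv2.minAreaRect(W[l==i][:,:2].astype(np.float32)))
E
python3 go.py 537.5 -334 160 79.5
```

```text
bottle [[ 693.4 -662.8   49. ]
 [ 719.6 -221.8  113.9]
 [ 817.5 -189.5  171.8]]
((476.7574157714844, -310.45391845703125), (246.12464904785156, 219.17233276367188), 80.4197006225586)
21.55 [ 10.5  -2.   96.8   0.1  85.3 -84.4] [514.5 148.3 214.9] [-179.9   -0.1   94.9] [ 0.4  0.5 -0.7] 54.637484217693384
N 11 off [-43.9   3.7   4.9] rot [-0.  -0.   1.4]
```

Call:
jog_arm --offset '[[-25,2,0],[-44,4,0],[-44,4,0],[-44,4,0],[-44,4,0],[-44,4,0],[-44,4,0],[-44,4,0],[-44,4,0],[-44,4,0],[-44,4,0],[-20,2,0],[0,0,0]]' --delta_rot '[[0,0,1.4],[0,0,1.4],[0,0,1.4],[0,0,1.4],[0,0,1.4],[0,0,1.4],[0,0,1.4],[0,0,1.4],[0,0,1.4],[0,0,1.4],[0,0,1.4],[0,0,0],[0,0,0]]' --jaw '[0,0,0,0,0,0,0,0,0,0,0,0,0]'

```text
time: 22.85
tool_pos: [531.6, -353.2, 203.4]
tcp_rot: [-179.6, -0.4, 79.2]
ft_force: [0.3, 1.5, -2.4]
finger_gap: 54.1
```

```bash
python3 go.py 537.5 -334 120 79.5 3
python3 - <<'E'
from h import *
np.set_printoptions(precision=1,suppress=True)
p,d,m=snap('wrist','w12.png'); W=cloud(d,m); x,y,z=W[...,0],W[...,1],W[...,2]
hsv=cv2.cvtColor(p,cv2.COLOR_RGB2HSV)
ye=(hsv[...,0]>20)&(hsv[...,0]<35)&(hsv[...,1]>120)&(z<35)
k,l,st,ce=cv2.connectedComponentsWithStats(ye.astype(np.uint8)); i=1+np.argmax(st[1:,4])
print(cv2.minAreaRect(W[l==i][:,:2].astype(np.float32)))
E
```

```text
22.85 [ -38.3   14.6   80.1    0.1   85.8 -117.4] [ 531.6 -353.2  203.4] [-179.6   -0.4   79.2] [ 0.3  1.5 -2.4] 54.12117319829708
N 3 off [ 6.5  0.9 27.8] rot [-0.1 -0.1 -0.1]
((474.8702392578125, -316.2396545410156), (246.29441833496094, 219.2147674560547), 80.36351013183594)
```

View pics/w12.png

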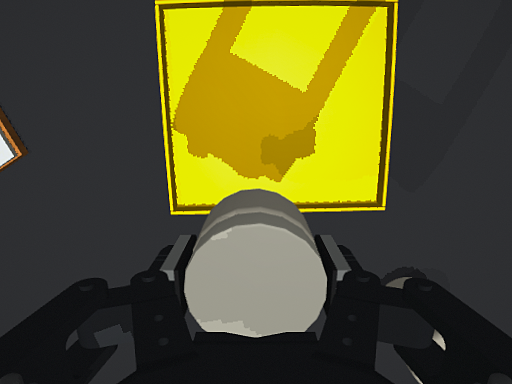

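Run:
```python
from h import *
np.set_printoptions(precision=1,suppress=True)
p,d,m=load('wrist')
for u,v in [(171,213),(385,210),(396,1),(157,1)]: print(ray(u,v,m,22))
```

```text
[ 553.9 -446.9   22. ]
[ 594.6 -222.3   22. ]
[ 391.2 -189.1   22. ]
[ 350.8 -409.8   22. ]
```

```bash
python3 go.py 535 -328 60 80 5
```

```text
22.9 [ -38.2   14.6   80.2    0.2   85.8 -117.4] [ 531.7 -351.9  203.2] [-179.5   -0.4   79.2] [-0.7 -0.4 -1.4] 54.31863215056298
N 5 off [ 4.7 -0.1 28.7] rot [-0.1 -0.1 -0.2]
```

Call:
jog_arm --offset '[[5,0,25],[5,0,28],[5,0,28],[5,0,28],[4,0,20],[0,0,0],[0,0,0]]' --delta_rot '[[-0.1,-0.1,-0.2],[-0.1,-0.1,-0.2],[-0.1,-0.1,-0.2],[-0.1,-0.1,-0.2],[0,0,0],[0,0,0],[0,0,0]]' --jaw '[0,0,0,0,0,0,0]'

```text
time: 23.6
tool_pos: [538.3, -315.8, 69.9]
tcp_rot: [-180.0, -0.2, 80.6]
ft_force: [1.2, -0.0, -1.2]
finger_gap: 54.8
```

```bash
python3 go.py 535 -328 20 80 4
```

```text
23.6 [ -35.2   18.5   89.9    0.2   71.7 -115.9] [ 538.3 -315.8   69.9] [-180.    -0.2   80.6] [ 1.2 -0.  -1.2] 54.76353525598959
N 4 off [-3.2 -0.3 12.5] rot [-0.  -0.1  0.1]
```

Call:
jog_arm --offset '[[-4,0,12],[-3,0,12],[-3,0,10],[0,0,4],[0,0,0]]' --delta_rot '[[0,0,0],[0,0,0],[0,0,0],[0,0,0],[0,0,0]]' --jaw '[0,0,0,0,0]'

```text
time: 24.1
tool_pos: [539.0, -327.7, 32.9]
tcp_rot: [179.7, -0.1, 80.6]
ft_force: [0.4, 0.2, -1.7]
finger_gap: 54.2
```

```bash
python3 go.py 535 -328 18 80 4
```

```text
24.1 [ -36.1   21.7   90.1    0.2   67.9 -116.8] [ 539.  -327.7   32.9] [179.7  -0.1  80.6] [ 0.4  0.2 -1.7] 54.23078297378395
N 4 off [-0.2 -1.   3.7] rot [ 0.1 -0.   0.2]
```

Call:
jog_arm --offset '[[0,-3,4],[0,-2,4],[0,0,4],[0,0,3],[0,0,0]]' --delta_rot '[[0,0,0],[0,0,0],[0,0,0],[0,0,0],[0,0,0]]' --jaw '[0,0,0,0,0]'

```text
time: 24.6
tool_pos: [534.3, -327.7, 18.1]
tcp_rot: [179.6, -0.0, 80.6]
ft_force: [-0.2, 0.8, 2.1]
finger_gap: 54.3
```

Call:
jog_arm --offset '[[0,0,2],[0,0,0]]' --delta_rot '[[0,0,0],[0,0,0]]' --jaw '[0,0]'

```text
time: 24.8
tool_pos: [534.9, -328.1, 18.8]
tcp_rot: [179.6, 0.0, 80.6]
ft_force: [0.4, -0.6, -1.7]
finger_gap: 54.4
```

Call:
jog_arm --offset '[[0,0,0],[0,0,0],[0,0,-15],[0,0,-40],[0,0,-45],[0,0,-45],[0,0,-30]]' --delta_rot '[[0,0,0],[0,0,0],[0,0,0],[0,0,0],[0,0,0],[0,0,0],[0,0,0]]' --jaw '[80,80,80,90,90,90,90]'

```text
time: 25.5
tool_pos: [530.4, -325.2, 196.0]
tcp_rot: [-179.9, -0.3, 80.6]
ft_force: [1.0, -0.5, 0.3]
finger_gap: 76.8
```

```bash
python3 go.py 515 26 210 95.3; python3 -c "
from h import *
p,d,m=snap('scene'); cv2.imwrite('pics/sc13.png',cv2.resize(p[130:330,40:380,::-1],None,fx=2.3,fy=2.3))"
```

```text
25.5 [ -36.3   12.1   83.8    0.2   84.3 -117. ] [ 530.4 -325.2  196. ] [-179.9   -0.3   80.6] [ 1.  -0.5  0.3] 76.78512238297832
N 8 off [43.9 -4.2 -1.6] rot [-0.  -0.  -1.8]
```

View pics/sc13.png

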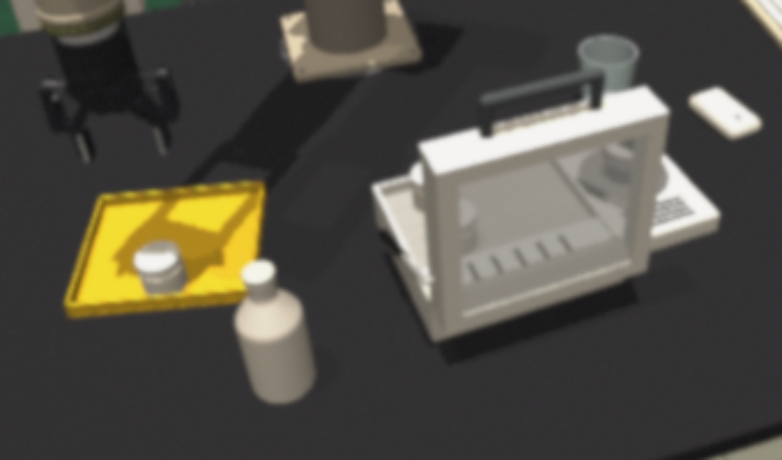

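Jar upright in the tray at about (160,265) in the crop. On to the next jar.

Call:
jog_arm --offset '[[30,-4,-2],[44,-4,-2],[44,-4,-2],[44,-4,-2],[44,-4,-2],[44,-4,-2],[44,-4,-2],[40,-4,-2],[0,0,0],[0,0,0]]' --delta_rot '[[0,0,-1.8],[0,0,-1.8],[0,0,-1.8],[0,0,-1.8],[0,0,-1.8],[0,0,-1.8],[0,0,-1.8],[0,0,-1.8],[0,0,0],[0,0,0]]' --jaw '[90,90,90,90,90,90,90,90,90,90]'

```text
time: 26.55
tool_pos: [517.9, 17.5, 230.8]
tcp_rot: [178.7, 0.5, 95.5]
ft_force: [0.5, -0.4, 0.3]
finger_gap: 77.1
```

```bash
python3 jars.py w14.png; python3 go.py 530 26 115 95.3 4
```

```text
26.55 [ -3.5  -6.6  99.5  -0.3  85.8 -99. ] [517.9  17.5 230.8] [178.7   0.5  95.5] [ 0.5 -0.4  0.3] 77.09142093827423
[ 235  165   60   59 2768] [529.4  26.3  93.3] ((530.543701171875, 26.401304244995117), 27.314634323120117)
[ 234  251   55   51 2180] [612.7  31.2  93.4] ((614.7351684570312, 31.04935646057129), 27.73066520690918)
26.6 [ -3.6  -6.6  99.5  -0.2  85.8 -99. ] [518.   17.3 230.9] [178.7   0.5  95.4] [-0.4  0.1 -0.7] 76.89146884556835
N 4 off [ 2.   2.8 29. ] rot [0.3 0.1 0. ]
```

View pics/w14.png

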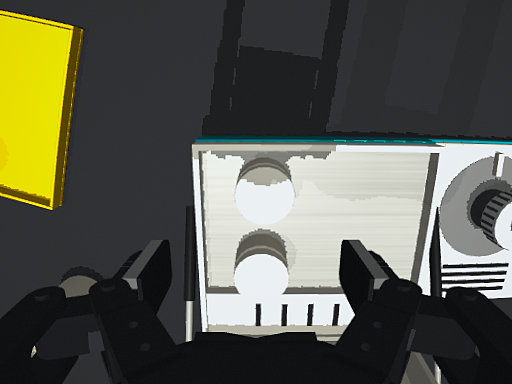

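Call:
jog_arm --offset '[[2,3,28],[2,3,29],[2,3,29],[2,2,25],[0,0,0]]' --delta_rot '[[0.3,0,0],[0.3,0,0],[0.3,0,0],[0.3,0,0],[0,0,0]]' --jaw '[90,90,90,90,90]'

```text
time: 27.1
tool_pos: [533.3, 18.7, 119.6]
tcp_rot: [179.6, 0.6, 94.9]
ft_force: [-0.2, -0.5, -1.1]
finger_gap: 77.0
```

```bash
python3 go.py 530 26 58 95.3 4
```

```text
27.1 [ -3.1   1.5 103.4  -0.6  74.6 -97.9] [533.3  18.7 119.6] [179.6   0.6  94.9] [-0.2 -0.5 -1.1] 77.03565059731194
N 4 off [ 2.  -0.7 15.4] rot [ 0.1  0.1 -0.1]
```

Call:
jog_arm --offset '[[3,-1,14],[3,-1,15],[2,-1,13],[1,-1,8],[0,0,4],[0,0,0]]' --delta_rot '[[0.1,0.1,0],[0.1,0.1,0],[0.1,0.1,0],[0,0.1,0],[0,0,0],[0,0,0]]' --jaw '[90,90,90,90,90,90]'

```text
time: 27.7
tool_pos: [530.6, 24.9, 64.8]
tcp_rot: [179.7, 0.2, 94.7]
ft_force: [-0.1, 0.4, 0.7]
finger_gap: 76.9
```

Call:
jog_arm --offset '[[1,0,6],[0,0,1],[0,0,0],[0,0,0],[0,0,0],[0,0,0]]' --delta_rot '[[0,0,0],[0,0,0],[0,0,0],[0,0,0],[0,0,0],[0,0,0]]' --jaw '[90,90,90,0,0,0]'

```text
time: 28.3
tool_pos: [532.5, 26.0, 59.7]
tcp_rot: [179.5, 0.2, 94.7]
ft_force: [-0.3, 0.4, -1.2]
finger_gap: 54.2
```

```bash
python3 go.py 530 26 210 95.3 4
```

```text
28.3 [ -2.6   5.5 106.1  -0.2  67.8 -97.2] [532.5  26.   59.7] [179.5   0.2  94.7] [-0.3  0.4 -1.2] 54.20904146524681
N 4 off [ -0.1  -0.4 -37.6] rot [ 0.1  0.1 -0.1]
```

Call:
jog_arm --offset '[[0,0,-20],[0,0,-40],[0,0,-45],[0,0,-40],[0,0,0]]' --delta_rot '[[0,0,0],[0,0,0],[0,0,0],[0,0,0],[0,0,0]]' --jaw '[0,0,0,0,0]'

```text
time: 28.8
tool_pos: [528.6, 26.6, 207.2]
tcp_rot: [179.8, 0.2, 94.7]
ft_force: [1.3, 0.0, -0.4]
finger_gap: 54.3
```

```bash
python3 go.py 472.7 -317.5 190 80 8
```

```text
28.8 [ -2.5  -3.   98.5  -0.2  84.3 -97.2] [528.6  26.6 207.2] [179.8   0.2  94.7] [ 1.3  0.  -0.4] 54.34263998403149
N 8 off [-43.3  -5.7   2.2] rot [0.  0.  1.8]
```

Call:
jog_arm --offset '[[-25,-4,0],[-43,-6,0],[-43,-6,0],[-43,-6,0],[-43,-6,0],[-43,-6,0],[-43,-6,0],[-43,-6,0],[-15,-2,0],[0,0,0],[0,0,0]]' --delta_rot '[[0,0,1.8],[0,0,1.8],[0,0,1.8],[0,0,1.8],[0,0,1.8],[0,0,1.8],[0,0,1.8],[0,0,1.8],[0,0,0],[0,0,0],[0,0,0]]' --jaw '[0,0,0,0,0,0,0,0,0,0,0]'

```text
time: 29.9
tool_pos: [462.9, -321.4, 203.0]
tcp_rot: [179.8, -0.1, 79.9]
ft_force: [-0.5, 0.3, -0.7]
finger_gap: 54.8
```

```bash
python3 go.py 472 -317.5 60 80 4
```

```text
29.9 [ -40.1    2.5   93.4    0.2   83.9 -120. ] [ 462.9 -321.4  203. ] [179.8  -0.1  79.9] [-0.5  0.3 -0.7] 54.755129224898454
N 4 off [ 1.3  2.  35.8] rot [ 0. -0. -0.]
```

Call:
jog_arm --offset '[[1,1.5,25],[1,1.5,36],[1,1.5,36],[0,1.5,25],[0,0,5],[0,0,0]]' --delta_rot '[[0,0,0],[0,0,0],[0,0,0],[0,0,0],[0,0,0],[0,0,0]]' --jaw '[0,0,0,0,0,0]'

```text
time: 30.5
tool_pos: [474.7, -310.9, 73.5]
tcp_rot: [179.6, -0.1, 80.5]
ft_force: [0.7, -0.8, -0.3]
finger_gap: 54.2
```

```bash
python3 go.py 470.5 -317.5 20 80 4;  python3 -c "
from h import *
p,d,m=snap('wrist','w15.png')"
```

```text
30.5 [ -38.6    9.8   99.8    0.3   70.2 -119.2] [ 474.7 -310.9   73.5] [179.6  -0.1  80.5] [ 0.7 -0.8 -0.3] 54.16975099433212
N 4 off [-1.8 -0.8 13.4] rot [ 0.1 -0.   0.1]
```

View pics/w15.png

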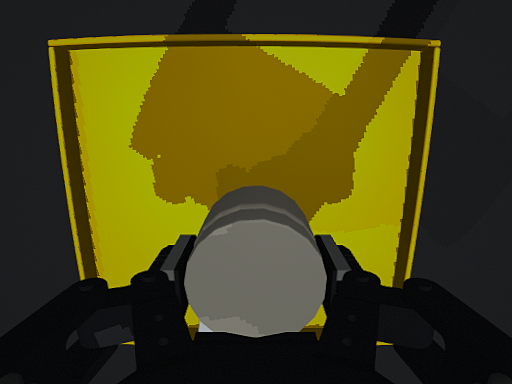

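Call:
jog_arm --offset '[[-2,-1.5,12],[-2,-1.5,13],[-2,-1,13],[-1,0,6],[0,0,0]]' --delta_rot '[[0,0,0],[0,0,0],[0,0,0],[0,0,0],[0,0,0]]' --jaw '[0,0,0,0,0]'

```text
time: 31.05
tool_pos: [472.6, -319.6, 31.2]
tcp_rot: [179.2, 0.1, 80.6]
ft_force: [0.5, 0.9, -1.5]
finger_gap: 54.4
```

Call:
jog_arm --offset '[[0,-1,4],[0,-1,4],[0,0,3],[0,0,2],[0,0,0]]' --delta_rot '[[0.3,0,0],[0.3,0,0],[0,0,0],[0,0,0],[0,0,0]]' --jaw '[0,0,0,0,0]'

```text
time: 31.55
tool_pos: [471.2, -320.2, 19.7]
tcp_rot: [179.8, 0.1, 80.5]
ft_force: [0.6, -0.3, -0.7]
finger_gap: 54.3
```

Call:
jog_arm --offset '[[0,0,2],[0,0,1],[0,0,0]]' --delta_rot '[[0,0,0],[0,0,0],[0,0,0]]' --jaw '[0,0,0]'

```text
time: 31.85
tool_pos: [472.1, -320.9, 19.6]
tcp_rot: [179.7, 0.2, 80.6]
ft_force: [-0.5, -0.2, -0.7]
finger_gap: 54.2
```

Call:
jog_arm --offset '[[0,0,4],[0,0,0]]' --delta_rot '[[0,0,0],[0,0,0]]' --jaw '[0,0]'

```text
time: 32.05
tool_pos: [473.6, -321.6, 19.5]
tcp_rot: [179.6, 0.2, 80.6]
ft_force: [0.3, -0.5, -0.1]
finger_gap: 54.3
```

Call:
jog_arm --offset '[[0,0,0],[0,0,0],[0,0,-15],[0,0,-40],[0,0,-45],[0,0,-45],[0,0,-35]]' --delta_rot '[[0,0,0],[0,0,0],[0,0,0],[0,0,0],[0,0,0],[0,0,0],[0,0,0]]' --jaw '[80,80,80,90,90,90,90]'

```text
time: 32.75
tool_pos: [468.4, -317.4, 199.9]
tcp_rot: [-179.7, -0.2, 80.6]
ft_force: [0.4, -0.5, 1.2]
finger_gap: 76.8
```

```bash
python3 go.py 595 29 210 95.3; python3 -c "
from h import *
p,d,m=snap('scene'); cv2.imwrite('pics/sc16.png',cv2.resize(p[130:330,40:380,::-1],None,fx=2.3,fy=2.3))"
```

```text
32.75 [ -39.3    3.5   92.8   -0.    84.1 -119.9] [ 468.4 -317.4  199.9] [-179.7   -0.2   80.6] [ 0.4 -0.5  1.2] 76.76002825584608
N 9 off [39.3 12.1 -1.1] rot [-0.  -0.  -1.6]
```

View pics/sc16.png

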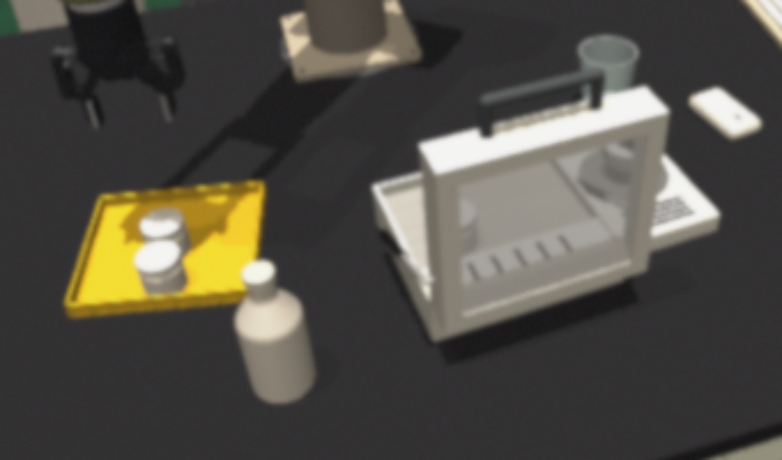

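Call:
jog_arm --offset '[[25,6,-1],[39,12,-1],[39,12,-1],[39,12,-1],[39,12,-1],[39,12,-1],[39,12,-1],[39,12,-1],[30,12,-1],[0,0,0],[0,0,0]]' --delta_rot '[[0,0,-1.6],[0,0,-1.6],[0,0,-1.6],[0,0,-1.6],[0,0,-1.6],[0,0,-1.6],[0,0,-1.6],[0,0,-1.6],[0,0,-1.6],[0,0,0],[0,0,0]]' --jaw '[90,90,90,90,90,90,90,90,90,90,90]'

```text
time: 33.9
tool_pos: [594.3, 13.0, 227.6]
tcp_rot: [179.1, 0.7, 95.4]
ft_force: [-0.9, -0.9, 0.4]
finger_gap: 76.7
```

```bash
python3 jars.py w17.png; python3 go.py 614.5 31 115 95.3 4
```

```text
33.9 [ -3.4   5.8  87.5  -0.5  85.8 -98.7] [594.3  13.  227.6] [179.1   0.7  95.4] [-0.9 -0.9  0.4] 76.71050975533676
[ 246  177   59   58 2713] [613.4  31.3  93.3] ((614.5675659179688, 31.412694931030273), 27.36164665222168)
33.95 [ -3.4   5.8  87.5  -0.5  85.8 -98.7] [594.3  12.8 227.7] [179.1   0.6  95.3] [ 0.8  1.3 -0.4] 77.09812996286443
N 4 off [ 4.3  5.2 28.2] rot [0.2 0.2 0. ]
```

View pics/w17.png

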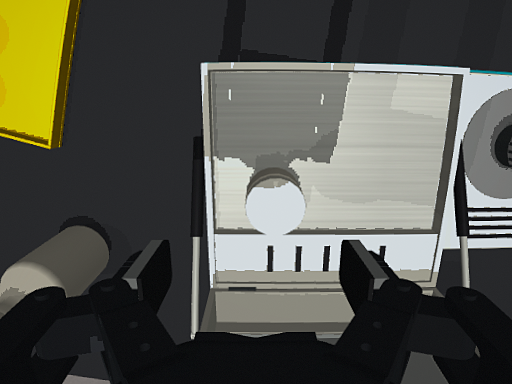

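Call:
jog_arm --offset '[[5,5,28],[5,5,29],[5,5,29],[4,4,22],[0,0,0]]' --delta_rot '[[0.2,0.2,0],[0.2,0.2,0],[0.2,0.2,0],[0.2,0,0],[0,0,0]]' --jaw '[84,84,84,84,84]'

```text
time: 34.45
tool_pos: [614.0, 25.9, 119.8]
tcp_rot: [179.7, 0.2, 94.8]
ft_force: [-1.2, -0.2, -0.2]
finger_gap: 71.8
```

```bash
python3 go.py 614.5 31 58 95.3 4
```

```text
34.45 [ -2.3  13.7  90.1  -0.1  75.8 -97.1] [614.   25.9 119.8] [179.7   0.2  94.8] [-1.2 -0.2 -0.2] 71.82728044833047
N 4 off [ 1.3  0.2 15.4] rot [ 0.1  0.  -0.1]
```

Call:
jog_arm --offset '[[2,0,14],[1,0,15],[1,0,13],[1,0,8],[0,0,4],[0,0,0]]' --delta_rot '[[0.1,0.1,0],[0.1,0.1,0],[0,0,0],[0,0,0],[0,0,0],[0,0,0]]' --jaw '[84,84,84,84,84,84]'

```text
time: 35.05
tool_pos: [614.9, 28.0, 65.1]
tcp_rot: [179.6, -0.0, 94.6]
ft_force: [-0.3, 0.2, 0.5]
finger_gap: 72.0
```

Call:
jog_arm --offset '[[2,0,6],[1,0,1],[0,0,0],[0,0,0],[0,0,0],[0,0,0]]' --delta_rot '[[0,0,0],[0,0,0],[0,0,0],[0,0,0],[0,0,0],[0,0,0]]' --jaw '[84,84,84,0,0,0]'

```text
time: 35.65
tool_pos: [616.4, 31.5, 60.0]
tcp_rot: [179.4, 0.0, 94.6]
ft_force: [0.3, -0.1, -0.7]
finger_gap: 54.3
```

Call:
jog_arm --offset '[[0,0,-20],[0,0,-40],[0,0,-45],[0,0,-45],[0,-10,0]]' --delta_rot '[[0,0,0],[0,0,0],[0,0,0],[0,0,0],[0,0,0]]' --jaw '[0,0,0,0,0]'

```text
time: 36.15
tool_pos: [602.8, 30.6, 211.8]
tcp_rot: [179.8, -0.0, 94.6]
ft_force: [1.1, -1.0, -0.9]
finger_gap: 54.5
```

```bash
python3 go.py 520 -100 205 88 6;  python3 go.py 407 -307 200 80 10
```

```text
36.15 [ -2.    8.4  86.3   0.   85.1 -96.6] [602.8  30.6 211.8] [179.8  -0.   94.6] [ 1.1 -1.  -0.9] 54.51332518179366
N 6 off [-21.3 -14.5   1.1] rot [ 0.  -0.   1.1]
36.15 [ -2.    8.4  86.3   0.   85.1 -96.6] [602.8  30.6 211.8] [179.8  -0.   94.6] [ 1.1 -1.  -0.9] 54.51332518179366
N 10 off [-34.5 -18.5   1.1] rot [ 0.  -0.   1.5]
```

Call:
jog_arm --offset '[[-20,-14,0],[-34.5,-18.5,0],[-34.5,-18.5,0],[-34.5,-18.5,0],[-34.5,-18.5,0],[-34.5,-18.5,0],[-34.5,-18.5,0],[-34.5,-18.5,0],[-34.5,-18.5,0],[-34.5,-18.5,0],[-12,-6,0],[0,0,0],[0,0,0]]' --delta_rot '[[0,0,1.5],[0,0,1.5],[0,0,1.5],[0,0,1.5],[0,0,1.5],[0,0,1.5],[0,0,1.5],[0,0,1.5],[0,0,1.5],[0,0,1.5],[0,0,0],[0,0,0],[0,0,0]]' --jaw '[0,0,0,0,0,0,0,0,0,0,0,0,0]'

```text
time: 37.45
tool_pos: [389.3, -311.6, 207.5]
tcp_rot: [179.6, -0.1, 79.0]
ft_force: [0.1, -0.4, -0.7]
finger_gap: 54.2
```

```bash
python3 go.py 405 -307 60 80 4
python3 - <<'E'
from h import *
np.set_printoptions(precision=1,suppress=True)
for n in ['scene','side']:
    p,d,m=snap(n); W=cloud(d,m); x,y,z=W[...,0],W[...,1],W[...,2]
    s=(z>44)&(z<62)&(y<-230)&(y>-420)&(x>380)&(x<590)
    k,l,st,ce=cv2.connectedComponentsWithStats(s.astype(np.uint8))
    for i in range(1,k):
        if st[i,4]>30: q=W[l==i]; print(n,st[i,4],np.median(q,0),cv2.minEnclosingCircle(q[:,:2].astype(np.float32)))
E
```

```text
37.45 [ -44.8   -8.   103.1    0.3   84.6 -123.9] [ 389.3 -311.6  207.5] [179.6  -0.1  79. ] [ 0.1 -0.4 -0.7] 54.167000231396216
N 4 off [ 1.8  3.5 36.9] rot [ 0.1 -0.  -0.2]
scene 447 [ 515.8 -324.1   52.7] ((507.4334716796875, -319.8401794433594), 60.82440948486328)
side 345 [ 533.  -330.6   55.9] ((535.4597778320312, -328.00909423828125), 28.305177688598633)
side 339 [ 470.5 -324.2   56.1] ((470.7376403808594, -321.3392639160156), 27.75800132751465)
```

Call:
jog_arm --offset '[[1,3.5,25],[1,3.5,36],[1,3.5,36],[0,3,25],[0,0,5],[0,0,0]]' --delta_rot '[[0,0,-0.3],[0,0,-0.3],[0,0,-0.3],[0,0,0],[0,0,0],[0,0,0]]' --jaw '[0,0,0,0,0,0]'

```text
time: 38.15
tool_pos: [411.0, -305.9, 79.1]
tcp_rot: [179.4, -0.0, 80.7]
ft_force: [-0.5, -0.8, -1.6]
finger_gap: 54.5
```

```bash
python3 go.py 407 -309 20 80 4
```

```text
38.15 [ -42.7    0.8  108.7    0.4   69.9 -123.5] [ 411.  -305.9   79.1] [179.4  -0.   80.7] [-0.5 -0.8 -1.6] 54.48745019677197
N 4 off [-0.9 -1.  14.8] rot [ 0.2 -0.   0.2]
```

Call:
jog_arm --offset '[[-1,-2,14],[-1,-2,14],[-1,-2,14],[0,0,8],[0,0,0]]' --delta_rot '[[0.2,0,0],[0.2,0,0],[0,0,0],[0,0,0],[0,0,0]]' --jaw '[0,0,0,0,0]'

```text
time: 38.65
tool_pos: [407.0, -309.6, 29.1]
tcp_rot: [179.5, 0.2, 80.7]
ft_force: [-0.4, 0.3, -2.0]
finger_gap: 54.4
```

Call:
jog_arm --offset '[[0,0,4],[0,0,4],[0,0,3],[0,0,3],[0,0,0]]' --delta_rot '[[0.2,0,0],[0,0,0],[0,0,0],[0,0,0],[0,0,0]]' --jaw '[0,0,0,0,0]'

```text
time: 39.15
tool_pos: [408.2, -311.1, 20.7]
tcp_rot: [179.7, 0.2, 80.7]
ft_force: [0.7, -0.7, -0.8]
finger_gap: 54.8
```

Call:
jog_arm --offset '[[0,0,4],[0,0,0],[0,0,0],[0,0,0],[0,0,-15],[0,0,-40],[0,0,-45],[0,0,-45],[0,0,-45],[0,0,0]]' --delta_rot '[[0,0,0],[0,0,0],[0,0,0],[0,0,0],[0,0,0],[0,0,0],[0,0,0],[0,0,0],[0,0,0],[0,0,0]]' --jaw '[0,0,80,80,80,90,90,90,90,90]'

```text
time: 40.15
tool_pos: [406.9, -309.8, 218.7]
tcp_rot: [179.6, 0.3, 80.7]
ft_force: [1.0, -0.5, 1.2]
finger_gap: 76.9
```

```bash
python3 go.py 407 -309 230 80 4
python3 - <<'E'
from h import *
np.set_printoptions(precision=1,suppress=True)
p,d,m=snap('scene'); cv2.imwrite('pics/sc20.png',cv2.resize(p[130:330,40:380,::-1],None,fx=2.3,fy=2.3))
for n in ['side','wrist']:
    p,d,m=snap(n,n+'20.png'); W=cloud(d,m); x,y,z=W[...,0],W[...,1],W[...,2]
    s=(z>44)&(z<62)&(y<-230)&(y>-420)&(x>360)&(x<590)
    k,l,st,ce=cv2.connectedComponentsWithStats(s.astype(np.uint8))
    for i in range(1,k):
        if st[i,4]>30: q=W[l==i]; print(n,st[i,4],np.median(q,0),cv2.minEnclosingCircle(q[:,:2].astype(np.float32)))
E
```

```text
40.15 [ -43.    -6.5  100.6    0.    85.4 -123.8] [ 406.9 -309.8  218.7] [179.6   0.3  80.7] [ 1.  -0.5  1.2] 76.93139121506124
N 4 off [ 0.2  0.  -2.8] rot [0.1 0.1 0.2]
side 349 [ 533.8 -331.    56.1] ((534.4816284179688, -328.20489501953125), 28.235074996948242)
side 334 [ 470.6 -324.2   55.9] ((472.51190185546875, -322.53448486328125), 28.34224510192871)
side 363 [ 408.4 -315.4   56.1] ((410.30792236328125, -313.03985595703125), 28.945030212402344)
wrist 2485 [ 407.7 -311.8   53.3] ((408.978515625, -312.1258239746094), 27.425024032592773)
wrist 2190 [ 469.2 -320.6   53.3] ((471.6944580078125, -321.0099792480469), 27.76569938659668)
wrist 1896 [ 532.1 -328.    53.4] ((535.3123779296875, -327.6021423339844), 28.060401916503906)
```

View pics/sc20.png

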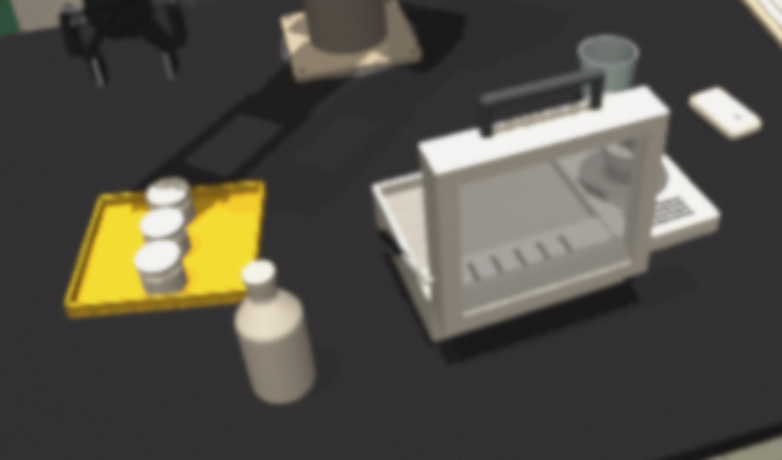

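View pics/side20.png

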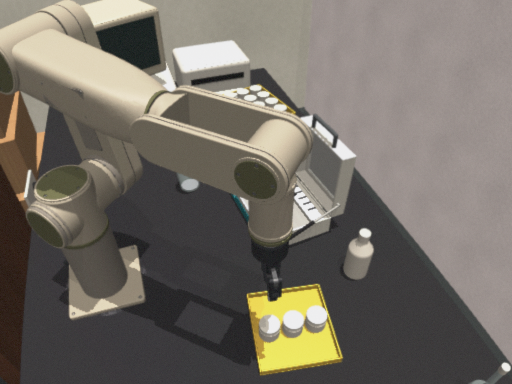

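```bash
python3 go.py 565 290 235 95.3 15
```

```text
40.3 [ -43.    -6.1  101.2    0.    85.2 -123.8] [ 404.1 -307.3  210.3] [-179.8   -0.1   80.7] [-0.5  0.2  0.3] 76.8720321103901
N 15 off [40.4  9.  -1.6] rot [-0. -0. -1.]
```

Call:
jog_arm --offset '[[20,5,-5],[40,9,-3],[40,9,-2],[40,9,-2],[40,9,-2],[40,9,-2],[40,9,-2],[40,9,-2],[40,9,-2],[40,9,-2],[40,9,-2],[40,9,-2],[40,9,-2],[40,9,-2],[40,9,-2],[25,5,0],[0,0,0],[0,0,0]]' --delta_rot '[[0,0,-1],[0,0,-1],[0,0,-1],[0,0,-1],[0,0,-1],[0,0,-1],[0,0,-1],[0,0,-1],[0,0,-1],[0,0,-1],[0,0,-1],[0,0,-1],[0,0,-1],[0,0,-1],[0,0,-1],[0,0,0],[0,0,0],[0,0,0]]' --jaw '[90,90,90,90,90,90,90,90,90,90,90,90,90,90,90,90,90,90]'

```text
time: 42.1
tool_pos: [539.1, 316.0, 203.8]
tcp_rot: [-176.1, -0.6, 96.1]
ft_force: [0.5, -1.1, -0.5]
finger_gap: 77.0
```

```bash
python3 knob.py w21.png
python3 - <<'E'
from h import *
np.set_printoptions(precision=1,suppress=True)
p,d,m=load('wrist'); W=cloud(d,m); x,y,z=W[...,0],W[...,1],W[...,2]
q=proj([539.4,293,80],m)[0].astype(int); print(q, monitor.sense()['tool_pos'])
im=p[max(0,q[1]-70):q[1]+70,max(0,q[0]-90):q[0]+90,::-1]
cv2.imwrite('pics/w21c.png',cv2.resize(im,None,fx=4,fy=4,interpolation=cv2.INTER_CUBIC))
ax=np.array([539.4,293.]); rr=np.hypot(x-ax[0],y-ax[1])
s=(z>70)&(z<79)&(rr>33)&(rr<52)&(x>546)&(y>310); q=W[s]
if len(q)>5: print('post',len(q),cv2.minEnclosingCircle(q[:,:2].astype(np.float32)),np.median(q,0))
s=(z>79)&(z<90)&(rr>31.5)&(rr<50); q=W[s]; print('lug',cv2.minAreaRect(q[:,:2].astype(np.float32)),np.median(q,0))
E
```

```text
1293 (535.1571655273438, 292.7509460449219) (48.91647720336914, 16.174436569213867) 7.8566741943359375 [113.6 116.2 117.5]
index 206 [485.7 286.1  37.3] ((486.14166259765625, 286.0085144042969), (25.7804012298584, 7.027388095855713), 8.250848770141602)
[226 195] [538.9 315.7 203.5]
post 126 ((551.695556640625, 331.43304443359375), 7.926602840423584) [553.3 331.7  75.4]
lug ((524.2767333984375, 311.2827453613281), (65.33151245117188, 16.21159553527832), 51.57012939453125) [540.4 331.2  79.1]
```

View pics/w21c.png

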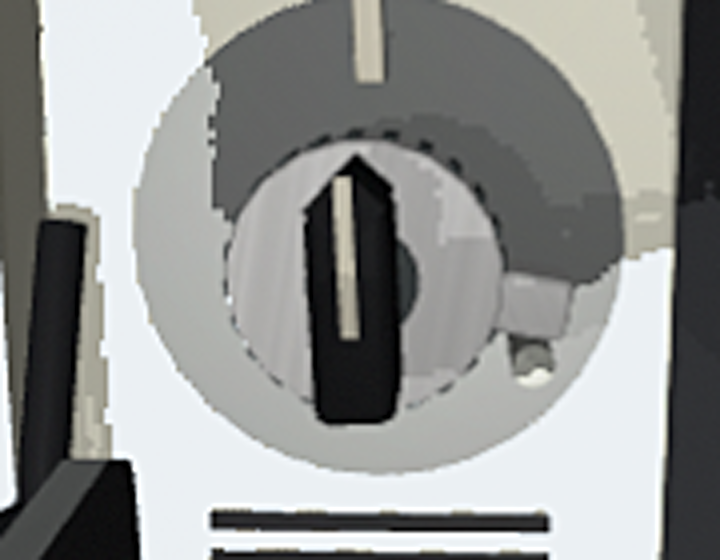

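Call:
jog_arm --offset '[[0,0,-30],[0,0,-30],[0,0,0],[0,0,0]]' --delta_rot '[[0,0,0],[0,0,0],[0,0,0],[0,0,0]]' --jaw '[90,90,90,90]'

```text
time: 42.55
tool_pos: [541.7, 309.2, 260.2]
tcp_rot: [-175.5, -0.3, 95.7]
ft_force: [-0.0, -0.6, -1.0]
finger_gap: 76.9
```

Run:
```python
from h import *
s=monitor.sense(); print(s['time'],s['tool_pos'],s['ft_force'])
p,d,m=snap('side','s22.png')
print(r.hand_in())
```

```text
42.55 [541.6750491  309.20313524 260.23821652] [-0.00939973 -0.61095147 -0.99186228]
the job is handed in; nothing more can be done
None
```

View pics/s22.png

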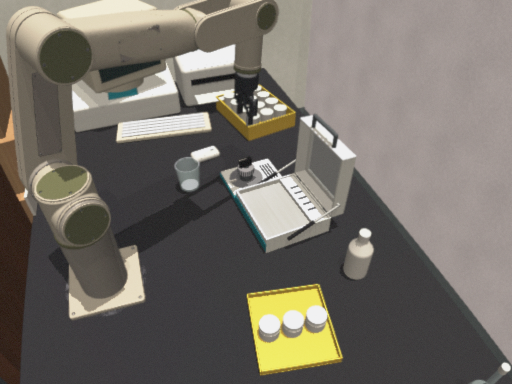

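The job is handed in at 42.6 s, with everything done as asked. One check, on the lock ring, disagreed with what I expected.

- **Lid:** I raised it by the handle to about 67°. The struts took it the rest of the way, and it was still standing open in the last picture.
- **Knob:** I pinched it and turned it clockwise. After the ring was turned it measured 7.9°, against about 7.8° for the index mark.
- **Lock ring:** I pushed the lug clockwise with the shut fingers until it stopped hard, at about 37 N where turning friction needs about 2 N. The lug stands about 1 mm from the steel post. It turned only about 52°, not the 69° I expected from its full 1.2 rad range. I took this to mean the ring did not start fully loose, and I did not push it a second time to confirm.
- **Jars:** Three were present, and all three stand upright in the tray. Their tops measured 53 to 56 mm above the table, where 54 is right for standing on the tray floor. The chamber is empty.
- **Bystanders:** The bottle, beaker and mouse looked unmoved in the pictures; I did not measure their positions again. At hand-in the gripper was clear of everything.

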